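Tip up a gel cassette and slide it into the tilted rail stand

TASK

The gel in the flat cassette on the tip-up rest has set, but the cassette lies between side guides where it cannot be gripped: press down its overhanging foot end until it drops into the trough and leans there by itself with the well end raised. Then let go, take it by the raised end and slide it foot first down the rails of the empty tilted stand, fully home against the stop and facing the same way as the cassette in the other stand. Leave that cassette and the other things on the bench where they are.

Things in the scene. Friction and masses are not known exactly. Their poses are not given: they have to be found in the camera images.
- cassette: the gel cassette to be racked: flat white plastic plate 130 long x 96 wide x 8 mm thick, about 0.1 kg, grey gel window in its front face. Origin: centre of its rear (under) face; x along its length to the foot end, y across, z out of the front face. Starts level on the tip-up rest, front face up, foot pointing away from the robot.
- cassette_foot (a point): middle of the cassette's foot end (+x, black slot), half way through its thickness
- cassette_head (a point): middle of the cassette's well end (-x, a comb-like row of white teeth in the window), half way through its thickness
- tip_rest: tip-up rest, fixed: grey base 150 x 126 x 8 mm, two aluminium side guides (tops at 90 mm, 102 mm apart inside) with two pads near the robot and a fixed steel cross rod; the cassette lies level on pads and rod, underside 80 mm above the bench. Origin on the bench below the rod; x points from the pads across the rod to the trough, away from the robot; z up.
- rest_rod (a point): top middle of the rod, 80 mm above the bench. The cassette's middle starts about 9 mm on the pad side of it, so its foot end overhangs the rod by about 56 mm. Pressed down some 40 mm at a point 42 mm past the rod, it turns about the rod and slides foot first into the trough; below about 36 degrees friction may hold it, and it falls back level if let go.
- rest_trough (a point): bottom of the trough, where the foot comes to rest, 50 mm past the rod. The cassette then leans on the rod by its own weight at about 57 degrees from level, well end about 120 mm above the bench, free room under the raised end. The trough's end plate is 47 mm high, 57 to 73 mm past the rod.
- stand_empty: the empty tilted stand, fixed: grey base 96 x 124 x 8 mm and two facing aluminium channel rails, 100 mm apart inside and 12 mm deep, that descend away from the robot (along the stand's x, z up) at 60 degrees from level to a cross stop. Origin: on the bench, 3 mm beyond the middle of the base. A cassette slides down them by its own weight.
- stand_stop (a point): where cassette_foot is when the cassette is fully home in the empty stand, front face up and away from the robot. Up the slope from here the rail lips cover the plate's edges to 60 mm (flared to 75), the side webs flare out from 90 to 112 mm, the floor strips (15 mm wide, open between) end at 100 mm.
- stand_mouth (a point): where cassette_head is then: 130 mm up the slope from stand_stop; the top 55 mm of the cassette stand clear of the lips
- stand_taken: an identical tilted stand that already holds a cassette; which of the two stands is on the left varies. Same origin and axes.
- cassette_racked: the cassette already in the other stand, same size and axes: foot end down, front face up and away from the robot. Leave it alone.
- beaker: bystander: clear beaker, 61 mm wide, 69 mm tall, origin under its middle
- comb_box: bystander: black open box 85 x 34 x 50 mm, origin under its middle
- dropper: bystander: small dropper bottle with a yellow hooked nozzle, 66 mm wide, 165 mm tall, origin under its middle
- tips: bystander: pipette tip box, clear lid on a green base, 75 x 85 x 50 mm, origin under its middle
- bench_corner (a point): top front left corner of the white two-tier bench that stands on the worktop behind the stands, fixed: its upper board is 290 mm above the worktop, with instruments on it up to 450 mm; its front edge is 0.56 m ahead of the robot's axis and runs from here to the robot's right. Carry the cassette past it on the robot's side.

How it is judged:
By the outcome, as a careful person would: the job done as asked, in the order asked, and still so for the second after the job is handed in, with the robot touching nothing.
It also fails if it takes over 64 s, if anything falls off the work surface, if the arm or the gripper's body presses on something with over 40 N, if the wrist force passes 120 N, or if a joint passes its speed limit or range.

ROBOT

A 6-joint arm with a two-finger parallel gripper is mounted at the origin on a cart in front of the work surface, level with it; the furniture and walls round the work are solid. World frame = base frame: x ahead of the robot, y to its left, z up, the work surface at z = 0. Lengths are in m, angles in rad, forces in N, time in s.
With the tool pointing down it reaches from about 0.35 to 0.775 m from the base axis. Payload 5.5 kg.
Tool frame: the origin (TCP) lies at the very end of the fingers, on their centre line; the grasp point (between the pads) lies 19 mm behind it; z points along the fingers, x is the direction in which the jaws open and shut, and the axes are right-handed (so a half turn about z gives the same grasp; the last joint's range is limited). The gripper opens to 85 mm and grips with 20 to 120 N. Pads are 22 mm wide; open, the fingers measure 114 mm over their backs; the gripper's body (76 mm by 85 mm) begins 54 mm behind the grasp point. The pads swing forward as they close: fully open they stand 13 mm farther back than shut.
Start: joints at [1.156, 0.313, 0.046, 1.304, 0, 1.431], TCP at [0.156, 0.553, 0.231] pointing down, gripper open.
Joint ranges: [-2.76, 2.76], [-0.86, 1.69], [-1.03, 1.26], [-2.2, 2.34], [-1.47, 1.5], [-3.14, 3.14]. Speed limits (rad/s): [2.57, 2.57, 3.14, 3.14, 3.14, 3.14].

INTERFACE

Orientations are given as a unit quaternion [w, x, y, z].
In Python, from workcell import env gives the robot as it stands.
- The arm moves only by the shell command python3 -m inch 'ROWS' [FORCE]. ROWS is JSON, a list of rows, each a list of 7 numbers: the turn, a rotation vector about the tool's x, y, z each as a share of 8 degrees, from -1 to 1, then the shift along the tool's x, y, z each as a share of 0.05 m, from -1 to 1, then the closure, from 0 (fully open) to 1 (shut). A call has 1 to 12 rows; each row shifts and turns the commanded pose from where the row before left it, along the tool's axes as they then stand; what a row does not reach is not made up. A row lasts 1/10 s, in which the tool goes at most 50 mm and 8.59 degrees, less where a joint would pass 70% of its speed; a pose out of reach is approached as far as the arm can. A call with a number of a shift or a turn outside -1 to 1 is refused whole. A call with a gripper value outside its range is refused whole. The fingers move at their own pace and stop on an object; FORCE is the grip in N (left out, the last holds). Time passes only in rows, so rows that do not move let the fingers close. It gives the time, the measured TCP pose, the force and the opening at its end, in the units of the state.
- env.get_state(): the state, without advancing time (a new reading comes with each control period).
- env.read_camera(name): name is "scene" or "top" or "wrist"; returns the picture (480x640x3 uint8, red, green, blue); there is no depth.
- env.calibration(name): a dict with "fx", "fy", "cx", "cy" (pixels), "rvec" (rotation vector, rad) and "tvec" (3), from world to camera coordinates, as OpenCV has them; the wrist camera has in their place "hand_eye" (4x4, takes a point from camera to tool coordinates, whose origin is the TCP and whose axes are the tool frame's). Camera axes: x right, y down, z forward; pixel columns grow to the right and rows downward; lengths in m; the calibration is good to about 2 mm. A picture is of the moment at which its call begins: read the wrist's pose just before it. calibration takes no time and is no camera call.
- env.hand_in(): hands the job in, once; it reports no verdict.
The state is a dict: "clock": time; "joint_pos": joint angles; "qvel": joint speeds; "tau": joint torques, N m; "tcp_pos": TCP position; "orientation": TCP orientation; "wrist_force": force on the tool from outside, world axes, zero at the start; "ft_torque": the same for the moment, N m; "finger_gap": finger opening in m.
Only numpy, scipy, OpenCV 4.12 (cv2) and the standard library are available. Lean on these libraries where they do the work, as an engineer would, in place of code of your own. Each camera call takes 0.05 s, during which the arm holds its last target.

## Working session

There is one attempt and no reset: what is moved stays moved. The work goes in short steps, Python scripts to look and compute and a shell command to move; the robot and the scene stay as the last step left them, time stands still between calls to the robot, and variables do not carry over. Pictures are saved under pics/ and viewed, and the job is handed in when it is done.

```bash
ls; mkdir -p pics
python3 - <<'E'
from workcell import env
import cv2
print(env.get_state())
for n in ("scene","top","wrist"):
    c=env.calibration(n); print(n,c)
    cv2.imwrite(f"pics/{n}0.png",env.read_camera(n)[:,:,::-1])
E
```

```text
pics
{'clock': 0.0, 'joint_pos': array([1.15642840e+00, 3.13975392e-01, 4.49694970e-02, 1.30357420e+00,
       2.26981491e-05, 1.43122159e+00]), 'qvel': array([ 0.00075742,  0.00022351,  0.00026923,  0.00010771, -0.0026029 ,
       -0.00060297]), 'tau': array([-7.96484946e-04, -4.80628824e+01,  2.98532975e+01,  1.94621732e-02,
       -4.47586426e-04, -1.67383590e-06]), 'tcp_pos': array([0.15580903, 0.55296463, 0.2304192 ]), 'orientation': array([ 4.24259222e-04,  7.97291321e-01,  6.03594030e-01, -7.84596268e-04]), 'wrist_force': array([ 0.29235706, -0.14673519,  0.14964778]), 'ft_torque': array([ 0.01336992, -0.07001228, -0.02166225]), 'finger_gap': 0.08524320548519558}
scene {'fx': 474.1112585516154, 'fy': 474.1112585516154, 'cx': 318.60135183144706, 'cy': 235.09214973737474, 'rvec': array([ 2.19845557, -0.59474338,  0.30270285]), 'tvec': array([-0.51483618,  0.3362338 ,  1.16689619])}
top {'fx': 501.699256145779, 'fy': 501.699256145779, 'cx': 318.3523414223273, 'cy': 247.627650575335, 'rvec': array([ 1.89775548, -2.28272729,  0.29302579]), 'tvec': array([0.10946234, 0.59631881, 1.67380275])}
wrist {'fx': 369.68728735007375, 'fy': 369.68728735007375, 'cx': 315.077487829864, 'cy': 241.97888424584528, 'hand_eye': array([[ 9.99999700e-01, -7.32830749e-04,  2.49142058e-04,
        -3.70321472e-04],
       [ 6.34039641e-04,  9.60177280e-01,  2.79390745e-01,
        -7.05505559e-02],
       [-4.43966672e-04, -2.79390503e-01,  9.60177457e-01,
        -1.42918524e-01],
       [ 0.00000000e+00,  0.00000000e+00,  0.00000000e+00,
         1.00000000e+00]])}
```

View pics/scene0.png

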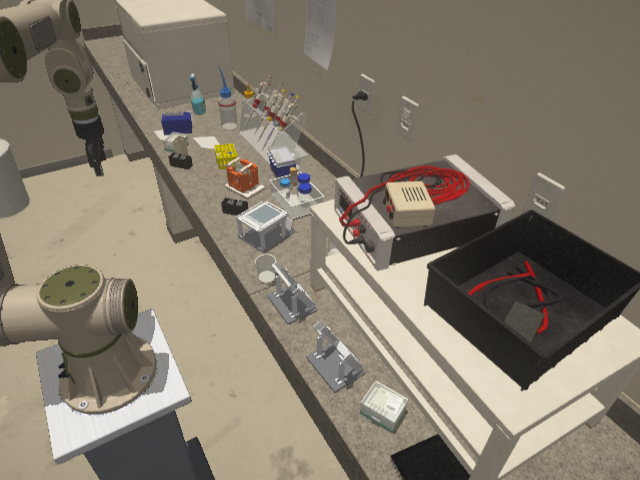

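View pics/top0.png

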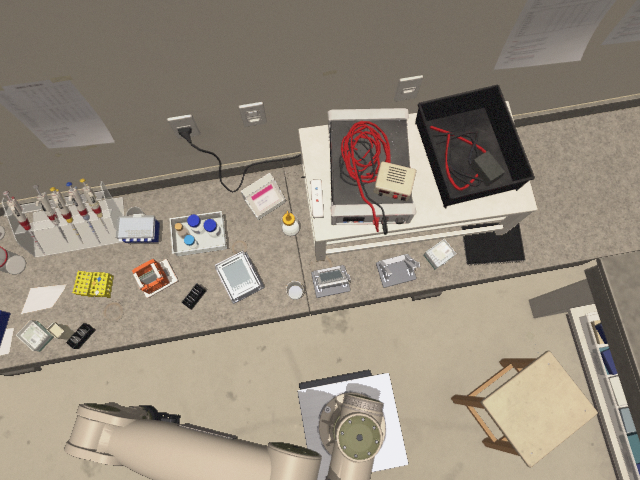

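View pics/wrist0.png

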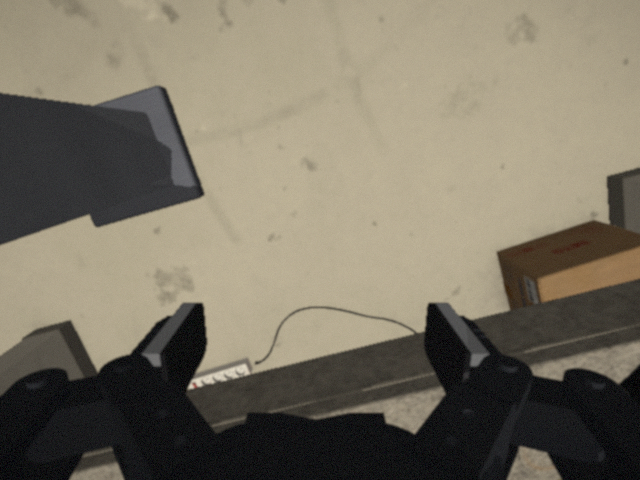

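The top picture shows the tip rest near (238,275), a stand at (330,280) and one at (397,269), and the bench's front left corner near (318,255). I'll enlarge these.

Run:
```python
import cv2
t=cv2.imread("pics/top0.png"); s=cv2.imread("pics/scene0.png")
cv2.imwrite("pics/t_a.png",cv2.resize(t[240:310,205:275],(700,600) and (600,600),interpolation=cv2.INTER_CUBIC))
cv2.imwrite("pics/t_b.png",cv2.resize(t[240:310,300:430],(798,430),interpolation=cv2.INTER_CUBIC))
cv2.imwrite("pics/s_a.png",cv2.resize(s[190:400,220:420],(571,600),interpolation=cv2.INTER_CUBIC))
```

```text
(no output)
```

View pics/t_a.png

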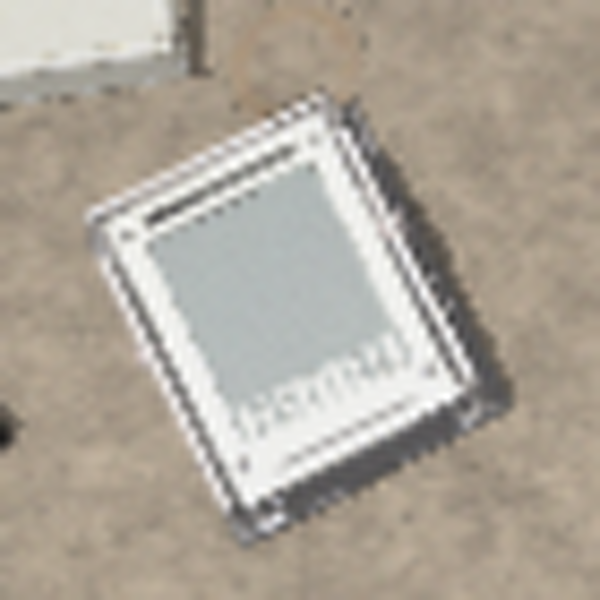

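View pics/t_b.png

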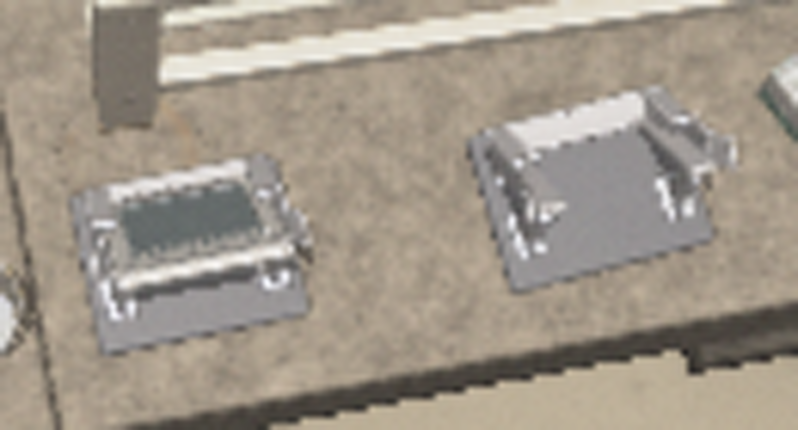

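View pics/s_a.png

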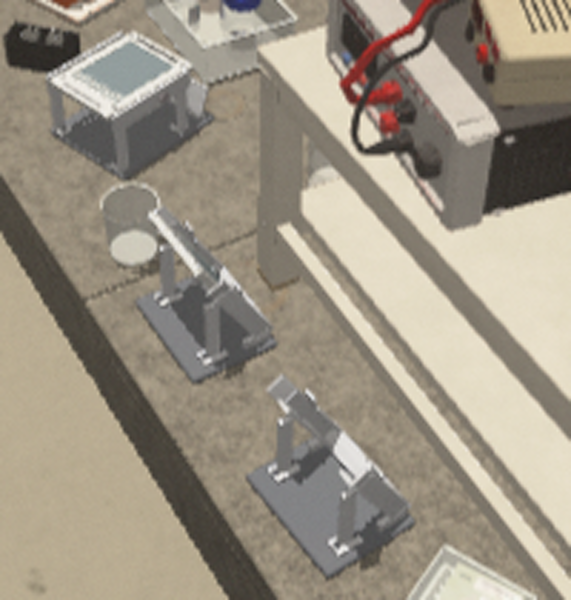

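The racked cassette is in the left stand (top ~330,280), so the right stand (~397,269) is the empty one. On the rest, the slot (foot) points away from the robot. Next come the coarse poses.

```bash
cat > h.py <<'E'
import numpy as np, cv2
from scipy.spatial.transform import Rotation as R
from scipy.optimize import least_squares
from workcell import env
def qR(q): return R.from_quat([q[1],q[2],q[3],q[0]]).as_matrix()
def cam(name,st=None):
    c=env.calibration(name); K=np.array([[c['fx'],0,c['cx']],[0,c['fy'],c['cy']],[0,0,1]])
    if 'hand_eye' in c:
        T=np.eye(4); T[:3,:3]=qR(st['orientation']); T[:3,3]=st['tcp_pos']
        T=np.linalg.inv(T@c['hand_eye']); return K,T[:3,:3],T[:3,3]
    return K,cv2.Rodrigues(np.array(c['rvec']))[0],np.array(c['tvec'])
def proj(C,P):
    K,Rm,t=C; q=(np.atleast_2d(P)@Rm.T+t)@K.T; return q[:,:2]/q[:,2:]
def onz(C,uv,z):
    K,Rm,t=C; d=Rm.T@np.linalg.inv(K)@np.array([uv[0],uv[1],1.]); o=-Rm.T@t
    return o+d*(z-o[2])/d[2]
def stand_pts(pose,P):
    x,y,a=pose; c,s=np.cos(a),np.sin(a); P=np.atleast_2d(P)
    return np.c_[x+c*P[:,0]-s*P[:,1], y+s*P[:,0]+c*P[:,1], P[:,2]]
def fit(obs,x0):
    # obs: list of (C, uv, localpoint)
    f=lambda p: np.concatenate([proj(C,stand_pts(p,l))[0]-uv for C,uv,l in obs])
    r=least_squares(f,x0); return r.x,r.fun.reshape(-1,2)
def move(T=None):
    pass
E
python3 - <<'E'
from h import *
C=cam("top")
s=70/600
for p in [(95,222),(320,97),(470,385),(240,505)]:
    print('cas',onz(C,(205+p[0]*s,240+p[1]*s),.089))
s=130/798; sy=70/430
for n,l in (('taken',[(75,195),(100,355),(305,310),(270,155)]),('empty',[(470,135),(517,292),(715,240),(660,88)])):
    for p in l: print(n,onz(C,(300+p[0]*s,240+p[1]*sy),.008))
print('bench leg', onz(C,(300+98*s,240+5*sy),.29))
print('beaker', onz(C,(295,290),.069))
E
```

```text
cas [0.6031467  0.35558335 0.089     ]
cas [0.63773862 0.25973461 0.089     ]
cas [0.51059678 0.2185239  0.089     ]
cas [0.47985033 0.3147303  0.089     ]
taken [0.5396841  0.03323378 0.008     ]
taken [0.44467971 0.03598881 0.008     ]
taken [ 0.4487819  -0.08528438  0.008     ]
taken [ 0.54234768 -0.08331228  0.008     ]
empty [ 0.53272304 -0.20102836  0.008     ]
empty [ 0.43669204 -0.20809434  0.008     ]
empty [ 0.4455548  -0.32796478  0.008     ]
empty [ 0.54004516 -0.31710743  0.008     ]
bench leg [0.57446575 0.01279044 0.29      ]
beaker [0.47515517 0.10446677 0.069     ]
```

```bash
cat >> h.py <<'E'
def toolR(yaw,tilt):
    """tool x in plane of yaw, tilt = angle of fingers forward from vertical (rad); tool y to the right"""
    f=np.array([np.cos(yaw),np.sin(yaw),0]); u=np.array([0,0,1.])
    z=np.sin(tilt)*f-np.cos(tilt)*u; x=np.cos(tilt)*f+np.sin(tilt)*u
    return np.c_[x,np.cross(z,x),z]
def rows(p1,R1,n,grip,st=None):
    st=st or env.get_state(); p0=st['tcp_pos'];R0=qR(st['orientation'])
    rv=R.from_matrix(R0.T@R1).as_rotvec()/n; d=(np.array(p1)-p0)/n
    out=[]
    for i in range(n):
        Ri=R0@R.from_rotvec(rv*i).as_matrix()
        # shift is along tool axes as they stand (before turn)
        out.append([round(v,3) for v in np.r_[rv/np.radians(8),Ri.T@d/.05,grip]])
    print('[' + ',\n'.join(str([float(v) for v in o]) for o in out)+']')
    return out
E
python3 -c "
from h import *
rows([.570,.249,.25],toolR(.317,0),11,0)"
```

```text
[[0.0, 0.001, 0.637, -0.328, 0.875, -0.035, 0.0],
[0.0, 0.001, 0.637, -0.249, 0.9, -0.035, 0.0],
[0.0, 0.001, 0.637, -0.168, 0.919, -0.035, 0.0],
[0.0, 0.001, 0.637, -0.085, 0.93, -0.035, 0.0],
[0.0, 0.001, 0.637, -0.002, 0.934, -0.035, 0.0],
[0.0, 0.001, 0.637, 0.081, 0.931, -0.035, 0.0],
[0.0, 0.001, 0.637, 0.163, 0.92, -0.035, 0.0],
[0.0, 0.001, 0.637, 0.244, 0.902, -0.035, 0.0],
[0.0, 0.001, 0.637, 0.323, 0.876, -0.035, 0.0],
[0.0, 0.001, 0.637, 0.4, 0.844, -0.035, 0.0],
[0.0, 0.001, 0.637, 0.473, 0.805, -0.035, 0.0]]
```

```bash
python3 -m inch '[[0,0,0.64,-0.33,0.88,-0.03,0.5],[0,0,0.64,-0.25,0.9,-0.03,1],[0,0,0.64,-0.17,0.92,-0.03,1],[0,0,0.64,-0.08,0.93,-0.03,1],[0,0,0.64,0,0.93,-0.03,1],[0,0,0.64,0.08,0.93,-0.03,1],[0,0,0.64,0.16,0.92,-0.03,1],[0,0,0.64,0.24,0.9,-0.03,1],[0,0,0.64,0.32,0.88,-0.03,1],[0,0,0.64,0.4,0.84,-0.03,1],[0,0,0.64,0.47,0.8,-0.03,1]]' 60
python3 -m inch '[[0,0,0,0,0,0,1],[0,0,0,0,0,0,1],[0,0,0,0,0,0,1],[0,0,0,0,0,0,1]]'
python3 - <<'E'
from h import *
import pickle
st=env.get_state(); im=env.read_camera("wrist"); pickle.dump(st,open("w1.pkl","wb"))
cv2.imwrite("pics/w1.png",im[:,:,::-1]); print(st['tcp_pos'],st['joint_pos'],st['finger_gap'],st['wrist_force'])
# cassette corner prediction
C=cam("wrist",st)
print(proj(C,stand_pts((.558,.287,.317),[[.065,.048,.088],[.065,-.048,.088],[-.065,-.048,.088],[-.065,.048,.088]])))
E
```

```text
clock: 1.25
tcp_pos: [0.5703, 0.2472, 0.2476]
orientation: [-0.0, 0.988, 0.154, -0.0]
wrist_force: [0.0, -0.0, 0.1]
finger_gap: 0.0002
clock: 1.65
tcp_pos: [0.568, 0.2496, 0.2479]
orientation: [-0.0, 0.988, 0.157, -0.0]
wrist_force: [0.1, 0.4, -0.9]
finger_gap: -0.0001
[0.56795098 0.24964177 0.24791459] [2.84695764e-01 4.01588791e-01 2.13779758e-01 1.38332081e+00
 2.50362014e-04 1.54041566e+00] -0.0001011015780522956 [ 0.14084315  0.36584149 -0.90986651]
[[401.28134652 112.69199767]
 [394.22427209 232.59879453]
 [240.69817354 233.03970511]
 [233.44955832 113.13021959]]
```

View pics/w1.png

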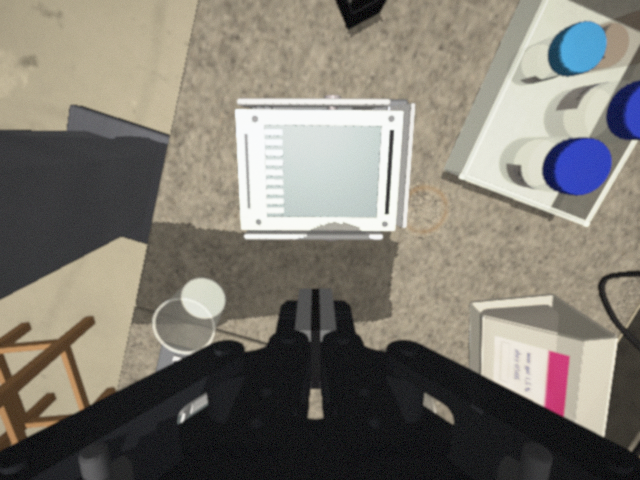

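The wrist view shows the cassette from about (236,110) to (404,231), with the slot (foot) on the right at u≈390. I'll enlarge it to fit the corners.

Run:
```python
import cv2
t=cv2.imread("pics/w1.png")
cv2.imwrite("pics/w1c.png",cv2.resize(t[90:250,220:430],(788,600),interpolation=cv2.INTER_CUBIC))
```

```text
(no output)
```

View pics/w1c.png

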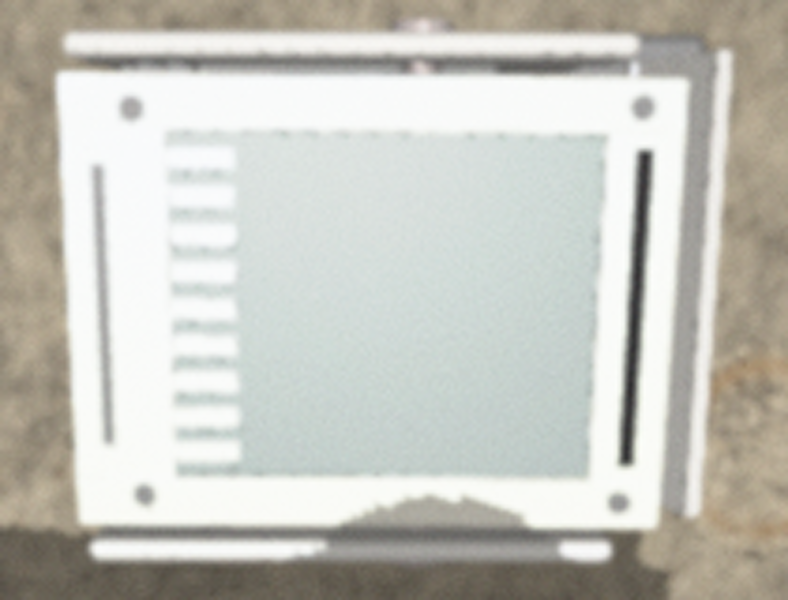

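Run:
```python
from h import *
import pickle
st=pickle.load(open("w1.pkl","rb")); C=cam("wrist",st); s=210/788
px=[(56,73),(688,78),(660,527),(80,525)]
loc=[[-.065,.048,.088],[.065,.048,.088],[.065,-.048,.088],[-.065,-.048,.088]]
obs=[(C,np.array([220+p[0]*s,90+p[1]*s]),np.array(l)) for p,l in zip(px,loc)]
x,r=fit(obs,(.558,.287,.317)); print(x,r)
for o in obs: print(onz(C,o[1],.088))
f=np.array([np.cos(x[2]),np.sin(x[2])])
print('rod',x[:2]+.009*f,'press',x[:2]+.050*f)
print(onz(C,(220+418*s,90+25*s),.08))
rows(np.r_[x[:2]+.050*f,.12],toolR(x[2],0),5,1)
```

```text
[0.55845322 0.28941972 0.30994497] [[ 0.28400965  0.09062247]
 [ 0.03512361 -0.4223545 ]
 [-0.55084799  0.20586403]
 [ 0.20115031  0.12783698]]
[0.48168495 0.3153033  0.088     ]
[0.60580471 0.35466259 0.088     ]
[0.63537354 0.26384368 0.088     ]
[0.51100064 0.22393683 0.088     ]
rod [0.56702437 0.29216478] press [0.60607074 0.30467003]
[0.54968096 0.34792502 0.08      ]
[[-0.0, 0.0, 0.007, 0.213, -0.162, 0.512, 1.0],
[-0.0, 0.0, 0.007, 0.213, -0.162, 0.512, 1.0],
[-0.0, 0.0, 0.007, 0.213, -0.162, 0.512, 1.0],
[-0.0, 0.0, 0.007, 0.212, -0.162, 0.512, 1.0],
[-0.0, 0.0, 0.007, 0.212, -0.163, 0.512, 1.0]]
```

Residuals are under 0.6 px, and the rod bolt projects to within 1 mm of the rod line computed from the fit. Now to go above the press point.

```bash
python3 -m inch '[[0,0,0,0.21,-0.16,0.51,1],[0,0,0,0.21,-0.16,0.51,1],[0,0,0,0.21,-0.16,0.51,1],[0,0,0,0.21,-0.16,0.51,1],[0,0,0.03,0.21,-0.16,0.51,1],[0,0,0,0,0,0,1],[0,0,0,0,0,0,1],[0,0,0,0,0,0,1]]' && python3 -c "
from h import *
f=np.array([np.cos(.31),np.sin(.31)]); st=env.get_state();print(st['tcp_pos'],(st['tcp_pos'][:2]-[.567,.2922])@f,(st['tcp_pos'][:2]-[.567,.2922])@[-f[1],f[0]])"
```

```text
clock: 2.5
tcp_pos: [0.6069, 0.3033, 0.1222]
orientation: [-0.0, 0.988, 0.154, 0.001]
wrist_force: [0.4, 0.6, -0.0]
finger_gap: 0.0004
[0.60691067 0.30325416 0.1222275 ] 0.041380439261505475 -0.0016478433379239737
```

```bash
python3 -m inch '[[0,0,0,0,0,0.2,1],[0,0,0,0,0,0.2,1],[0,0,0,0,0,0.2,1],[0,0,0,0,0,0.1,1],[0,0,0,0,0,0.1,1],[0,0,0,0,0,0.1,1],[0,0,0,0,0,0.1,1]]'; python3 -m inch '[[0,0,0,0,0,0.1,1],[0,0,0,0,0,0.1,1],[0,0,0,0,0,0.1,1],[0,0,0,0,0,0.1,1],[0,0,0,0,0,0.1,1],[0,0,0,0,0,0,1],[0,0,0,0,0,0,1]]'
python3 - <<'E'
from h import *
cv2.imwrite("pics/w2.png",env.read_camera("wrist")[:,:,::-1])
im=env.read_camera("scene"); cv2.imwrite("pics/s2.png",cv2.resize(im[160:280,180:340,::-1],(800,600),interpolation=cv2.INTER_CUBIC))
print(env.get_state()['tcp_pos'],env.get_state()['wrist_force'])
E
```

```text
clock: 3.2
tcp_pos: [0.6068, 0.3029, 0.07]
orientation: [-0.0, 0.988, 0.154, 0.0]
wrist_force: [0.2, 0.5, 0.3]
finger_gap: 0.0002
clock: 3.9
tcp_pos: [0.6082, 0.3034, 0.0459]
orientation: [-0.0, 0.988, 0.154, 0.002]
wrist_force: [4.5, 1.6, 1.1]
finger_gap: -0.0002
[0.60815988 0.3033749  0.04597672] [4.29938052 1.46696935 1.07440453]
```

View pics/w2.png

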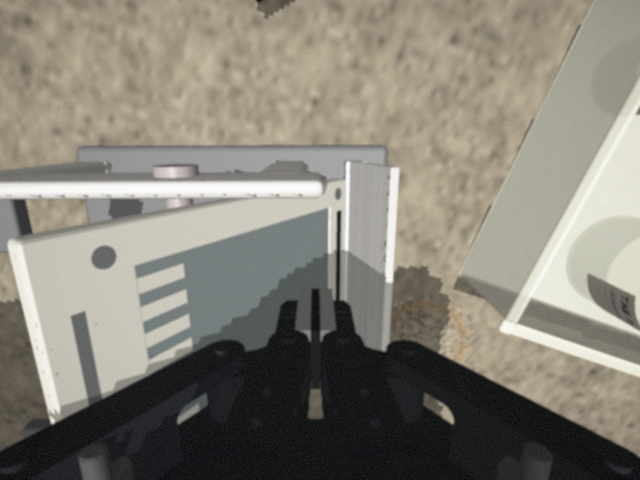

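View pics/s2.png

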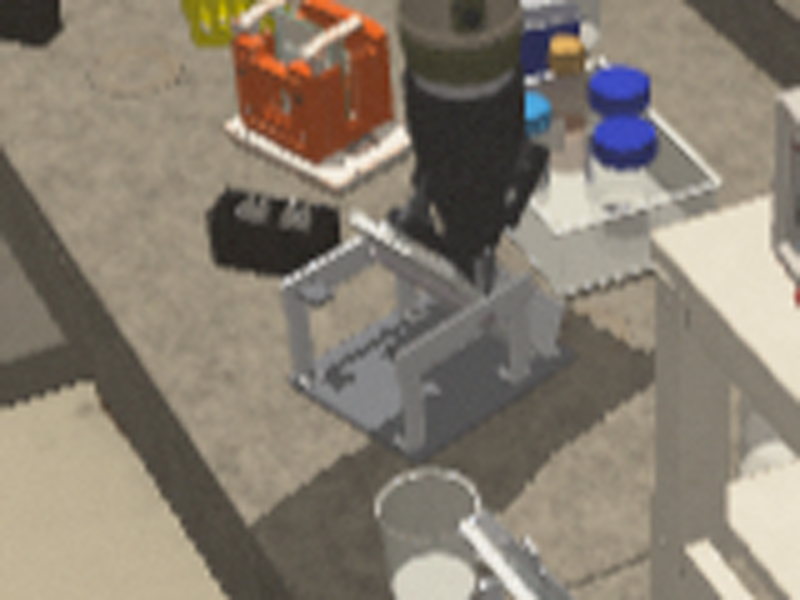

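The plate is tilted with its foot by the end plate, and the residual force is only about 4 N. I'll lift off slowly.

```bash
python3 -m inch '[[0,0,0,0,0,-0.1,1],[0,0,0,0,0,-0.2,1],[0,0,0,0,0,-0.4,1],[0,0,0,0,0,-0.8,1],[0,0,0,0,0,-0.9,1],[0,0,0,0,0,-0.9,1],[0,0,0,0,0,-0.6,1],[0,0,0,0,0,0,1],[0,0,0,0,0,0,1],[0,0,0,0,0,0,1]]'
python3 - <<'E'
from h import *
import pickle
st=env.get_state(); pickle.dump(st,open("w3.pkl","wb"))
cv2.imwrite("pics/w3.png",env.read_camera("wrist")[:,:,::-1])
im=env.read_camera("scene"); cv2.imwrite("pics/s3.png",cv2.resize(im[180:260,220:310,::-1],(675,600),interpolation=cv2.INTER_CUBIC))
print(st['tcp_pos'],st['joint_pos'],env.get_state()['wrist_force'])
E
```

```text
clock: 5.0
tcp_pos: [0.6056, 0.3026, 0.2389]
orientation: [0.0, 0.988, 0.154, -0.002]
wrist_force: [-0.0, 0.4, 1.0]
finger_gap: -0.0003
[0.60562728 0.30256235 0.23892131] [3.44832253e-01 5.26068989e-01 3.86344159e-01 1.43415342e+00
 8.54045466e-05 1.60670288e+00] [ 0.88656663 -0.30849436 -0.63423849]
```

View pics/w3.png

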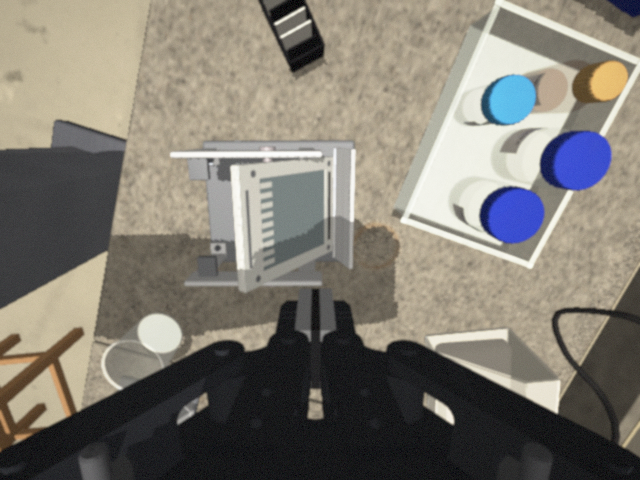

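View pics/s3.png

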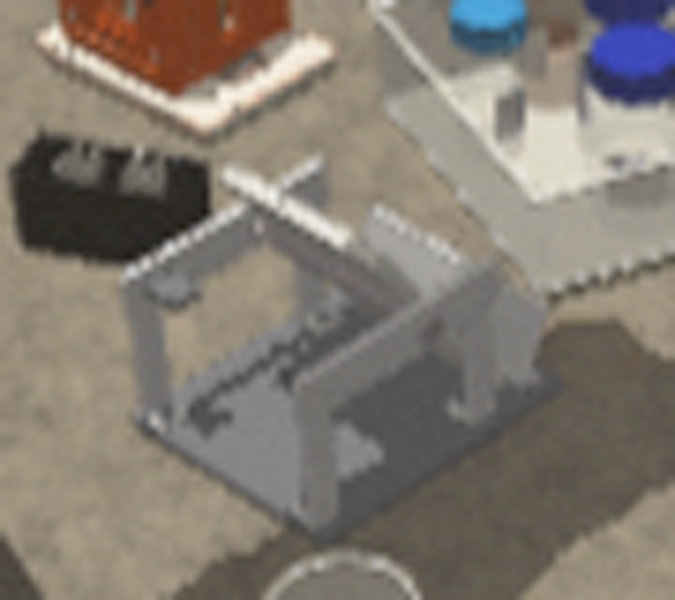

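It now leans by itself in the trough, with its head end at u≈240, v 165–290. I'll enlarge the view to measure the tilt and the head.

Run:
```python
import cv2
t=cv2.imread("pics/w3.png")
cv2.imwrite("pics/w3c.png",cv2.resize(t[135:305,160:370],(741,600),interpolation=cv2.INTER_CUBIC))
```

```text
(no output)
```

View pics/w3c.png

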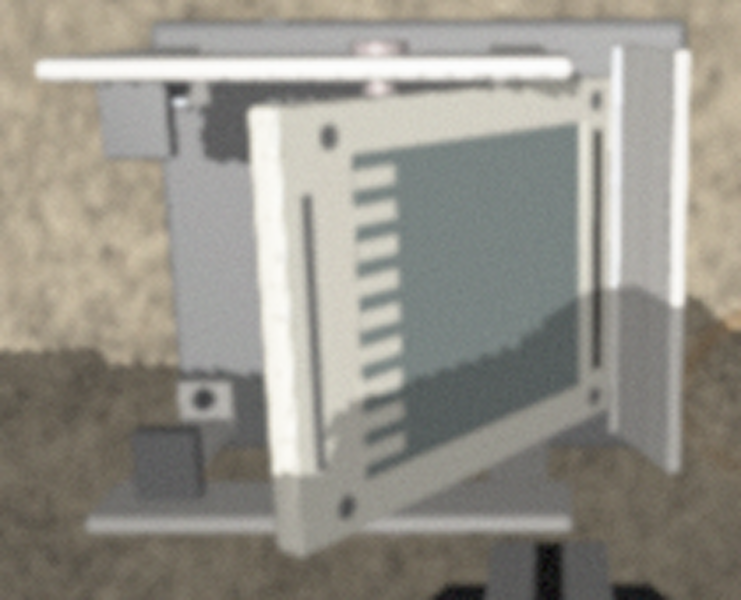

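Run:
```python
from h import *
import pickle
st=pickle.load(open("w3.pkl","rb")); C=cam("wrist",st); s=210/741
px=np.array([(249,108),(280,106),(303,556),(282,545),(606,82),(607,406)])*s+[160,135]
L=np.array([[-.065,.048,0],[-.065,.048,.008],[-.065,-.048,.008],[-.065,-.048,0],[.065,.048,.008],[.065,-.048,.008]])
def T(p):
    x,y,z,yaw,th=p   # head mid (half thickness); th angle below level
    f=np.array([np.cos(yaw),np.sin(yaw),0]);u=np.array([0,0,1.])
    X=np.cos(th)*f-np.sin(th)*u; Z=np.sin(th)*f+np.cos(th)*u; Y=np.cross(Z,X)
    return np.array([x,y,z]),np.c_[X,Y,Z]
def P(p):
    h,M=T(p); return h+(L-[-.065,0,.004])@M.T
r=least_squares(lambda p:(proj(C,P(p))-px).ravel(),[.547,.286,.12,.31,1.0],loss='soft_l1')
print(r.x,np.degrees(r.x[4])); print(r.fun.reshape(-1,2).round(2))
h,M=T(r.x); foot=h+.13*M[:,0]; print('foot',foot)
rod=np.array([.567,.2922,.08]); f=M[:,0].copy();
fh=np.array([np.cos(.31),np.sin(.31),0])
print('head along/lat from rod',(h-rod)@fh,(h-rod)@[-fh[1],fh[0],0],'foot along',(foot-rod)@fh,foot[2])
# nominal: rear face tangent to rod
print('rod normal dist from rear face',(rod-(h-.004*M[:,2]))@M[:,2],'along from head',(rod-h)@M[:,0])
```

```text
[0.5511101  0.2864209  0.11537451 0.31014624 0.99891156] 57.23341657516036
[[ 0.36 -0.02]
 [-0.21  1.02]
 [ 0.58 -0.44]
 [-1.04  0.44]
 [ 0.7  -1.28]
 [-0.6  -0.19]]
foot [0.61811155 0.30789412 0.00605979]
head along/lat from rod -0.016895451858488626 -0.0006562757389376105 foot along 0.053462871157127535 0.006059794306081431
rod normal dist from rear face -0.0009381465075582238 along from head 0.03888997224861999
```

The fit gives a tilt of 57.2° and the head at about (0.551, 0.286, 0.116), a few mm low against the nominal height. The rod is about 39 mm down from the head, so I'll keep the fingertips within about 27 mm of the head end. Next is the pregrasp, 50 mm back.

Run:
```python
from h import *
rows([.5247,.278,.160],toolR(.31,np.radians(32.8)),8,.5)
```

```text
[[0.0, 0.516, -0.001, -0.211, -0.003, 0.197, 0.5],
[0.0, 0.516, -0.001, -0.224, -0.003, 0.181, 0.5],
[0.0, 0.516, -0.001, -0.237, -0.003, 0.164, 0.5],
[0.0, 0.516, -0.001, -0.248, -0.003, 0.147, 0.5],
[0.0, 0.516, -0.001, -0.258, -0.003, 0.129, 0.5],
[0.0, 0.516, -0.001, -0.267, -0.003, 0.11, 0.5],
[0.0, 0.516, -0.001, -0.274, -0.003, 0.09, 0.5],
[0.0, 0.516, -0.001, -0.28, -0.003, 0.07, 0.5]]
```

```bash
python3 -m inch '[[0,0.52,0,-0.21,0,0.2,0.5],[0,0.52,0,-0.22,0,0.18,0.5],[0,0.52,0,-0.24,0,0.16,0.5],[0,0.51,0,-0.25,0,0.15,0.5],[0,0.52,0,-0.26,0,0.13,0.5],[0,0.51,0,-0.27,0,0.11,0.5],[0,0.52,0,-0.27,0,0.09,0.5],[0,0.51,0,-0.28,0,0.07,0.5],[0,0,0,0,0,0,0.5],[0,0,0,0,0,0,0.5],[0,0,0,0,0,0,0.5]]'
python3 - <<'E'
from h import *
import pickle
st=env.get_state(); pickle.dump(st,open("w4.pkl","wb"))
cv2.imwrite("pics/w4.png",env.read_camera("wrist")[:,:,::-1])
print(st['tcp_pos'],st['joint_pos'],st['finger_gap'],env.get_state()['wrist_force'])
M=qR(st['orientation']); print(M.round(3), np.degrees(np.arcsin(-M[2,2])))
C=cam("wrist",st); 
h=np.array([.5505,.2863,.118]); N=toolR(.31,np.radians(32.8)); l=N[:,1]
print(proj(C,[h+.048*l,h-.048*l,h]))
E
```

```text
clock: 6.2
tcp_pos: [0.5291, 0.2782, 0.1638]
orientation: [-0.044, 0.947, 0.147, 0.282]
wrist_force: [0.7, -0.8, 0.3]
finger_gap: 0.0428
[0.52907146 0.27816211 0.16381225] [ 0.36543998  0.00410089 -0.68975717  0.29786582 -0.03090094  1.6184916 ] 0.042815196101369246 [0.06301118 0.73867389 0.35541532]
[[ 0.797  0.304  0.522]
 [ 0.254 -0.953  0.167]
 [ 0.548 -0.    -0.837]] 56.779782241793576
[[304.64653121 340.57515263]
 [302.92825802 176.84007864]
 [303.84338887 264.04333494]]
```

View pics/w4.png

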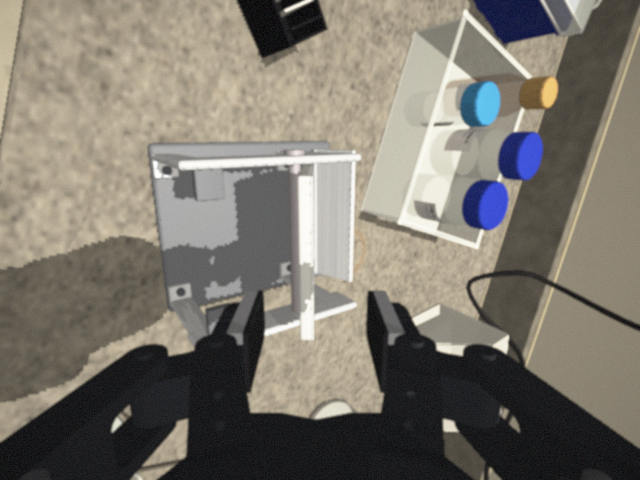

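The plate's end shows at u≈307 between the fingers (centre u 315), so I'll shift −4.5 mm along tool x and then go 77 mm forward.

```bash
python3 -m inch '[[0,0.05,0,-0.09,0,0,0.5],[0,0,0,0,0,0.25,0.5],[0,0,0,0,0,0.25,0.5],[0,0,0,0,0,0.25,0.5],[0,0,0,0,0,0.25,0.5],[0,0,0,0,0,0.25,0.5],[0,0,0,0,0,0.2,0.5],[0,0,0,0,0,0.09,0.5],[0,0,0,0,0,0,0.5],[0,0,0,0,0,0,0.5],[0,0,0,0,0,0,0.5]]'
python3 - <<'E'
from h import *
st=env.get_state()
cv2.imwrite("pics/w5.png",env.read_camera("wrist")[:,:,::-1])
M=qR(st['orientation']);print(st['tcp_pos'],st['finger_gap'],st['wrist_force'], M.T@(np.array([.5505,.2863,.118])-st['tcp_pos']))
E
```

```text
clock: 7.35
tcp_pos: [0.5633, 0.2892, 0.0953]
orientation: [-0.044, 0.946, 0.147, 0.285]
wrist_force: [-0.4, -1.2, 0.7]
finger_gap: 0.0428
[0.56332573 0.28915579 0.09528737] 0.0428105996249927 [-0.38647987 -1.1861785   0.65091303] [ 0.00161788 -0.00118245 -0.026163  ]
```

View pics/w5.png

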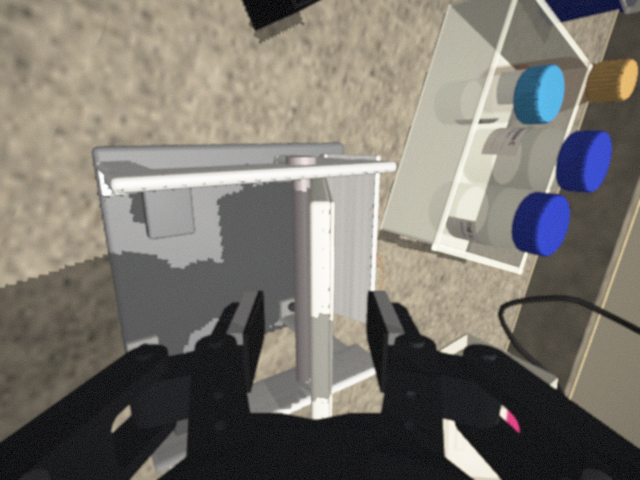

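The plate lies between the fingers, about 1.6 mm to the +x side. I'll correct that and close.

```bash
python3 -m inch '[[0,0,0,0.03,0,0,0.5],[0,0,0,0,0,0,0.7],[0,0,0,0,0,0,0.85],[0,0,0,0,0,0,1],[0,0,0,0,0,0,1],[0,0,0,0,0,0,1],[0,0,0,0,0,0,1],[0,0,0,0,0,0,1]]' 60
python3 - <<'E'
from h import *
st=env.get_state()
cv2.imwrite("pics/w6.png",env.read_camera("wrist")[:,:,::-1])
print(st['tcp_pos'],st['finger_gap'],st['wrist_force'],st['ft_torque'])
E
```

```text
clock: 8.2
tcp_pos: [0.5649, 0.2896, 0.096]
orientation: [-0.044, 0.946, 0.147, 0.285]
wrist_force: [1.3, 0.4, 1.4]
finger_gap: 0.0069
[0.56489603 0.28959512 0.09601261] 0.006930567742858789 [1.25951134 0.3690409  1.36801682] [-0.08658312  0.00648423  0.02735834]
```

View pics/w6.png

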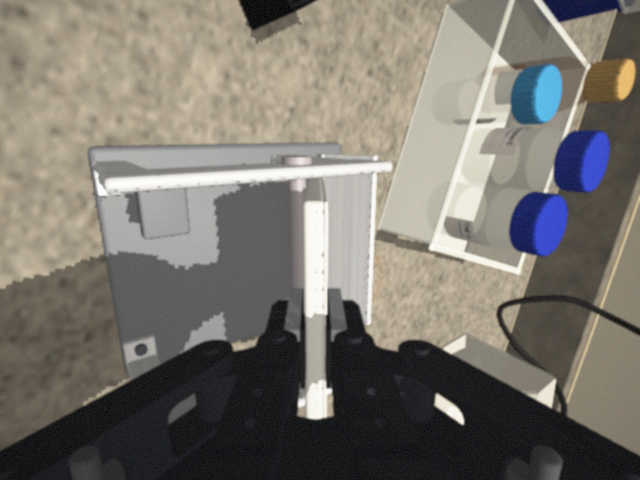

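The gap is 6.9 mm on the plate, so it's gripped. Now straight up, which takes the plate off the rod and out of the trough.

```bash
python3 -m inch '[[0,0,0,0.06,0,-0.09,1],[0,0,0,0.11,0,-0.17,1],[0,0,0,0.22,0,-0.33,1],[0,0,0,0.33,0,-0.5,1],[0,0,0,0.33,0,-0.5,1],[0,0,0,0.33,0,-0.5,1],[0,0,0,0.33,0,-0.5,1],[0,0,0,0.15,0,-0.25,1],[0,0,0,0,0,0,1],[0,0,0,0,0,0,1]]' 80
python3 - <<'E'
from h import *
st=env.get_state()
cv2.imwrite("pics/w7.png",env.read_camera("wrist")[:,:,::-1])
print(st['tcp_pos'],st['finger_gap'],st['wrist_force'],st['joint_pos'])
rows([.44,-.19,.31],toolR(.1,np.radians(32.8)),12,1)
E
```

```text
clock: 9.25
tcp_pos: [0.5629, 0.2889, 0.2647]
orientation: [-0.044, 0.947, 0.147, 0.284]
wrist_force: [-1.0, -0.0, -2.3]
finger_gap: 0.0062
[0.56291294 0.28891498 0.2646599 ] 0.0062434128159502365 [-1.01403435 -0.03281536 -2.27295092] [ 0.36111581 -0.01762932 -0.44424465  0.56246897 -0.02867337  1.61445722]
[[-0.068, -0.005, 0.105, -0.323, 0.698, -0.305, 1.0],
[-0.068, -0.005, 0.105, -0.313, 0.706, -0.298, 1.0],
[-0.068, -0.005, 0.105, -0.303, 0.713, -0.291, 1.0],
[-0.068, -0.005, 0.105, -0.293, 0.72, -0.284, 1.0],
[-0.068, -0.005, 0.105, -0.282, 0.727, -0.277, 1.0],
[-0.068, -0.005, 0.105, -0.272, 0.733, -0.27, 1.0],
[-0.068, -0.005, 0.105, -0.261, 0.74, -0.262, 1.0],
[-0.068, -0.005, 0.105, -0.25, 0.746, -0.255, 1.0],
[-0.068, -0.005, 0.105, -0.24, 0.752, -0.248, 1.0],
[-0.068, -0.005, 0.105, -0.229, 0.758, -0.241, 1.0],
[-0.068, -0.005, 0.105, -0.218, 0.763, -0.233, 1.0],
[-0.068, -0.005, 0.105, -0.207, 0.769, -0.226, 1.0]]
```

View pics/w7.png

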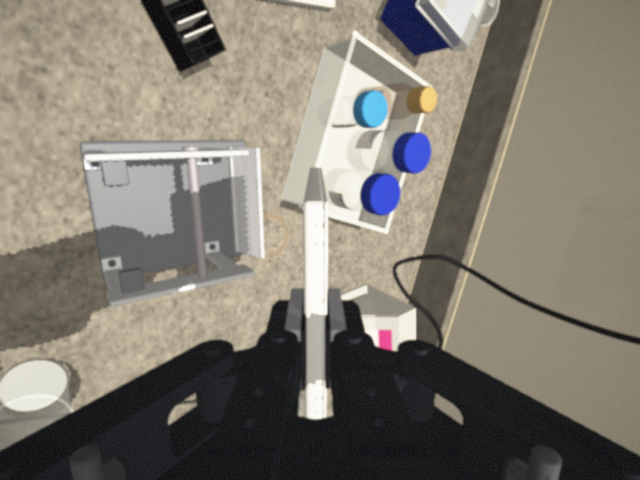

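The cassette is held and clear. The straight line passes too close to the bench, so I'll pull back towards the robot first.

```bash
python3 -c "
from h import *
rows([.45,.21,.31],toolR(.27,np.radians(32.8)),5,1)
st={'tcp_pos':np.array([.45,.21,.31]),'orientation':None}
q=R.from_matrix(toolR(.27,np.radians(32.8))).as_quat(); st['orientation']=[q[3],*q[:3]]
rows([.43,-.19,.31],toolR(.1,np.radians(32.8)),10,1,st)"
```

```text
[[-0.03, -0.012, 0.047, -0.337, 0.163, -0.443, 1.0],
[-0.03, -0.012, 0.047, -0.336, 0.167, -0.442, 1.0],
[-0.03, -0.012, 0.047, -0.336, 0.171, -0.441, 1.0],
[-0.03, -0.012, 0.047, -0.335, 0.175, -0.439, 1.0],
[-0.03, -0.012, 0.047, -0.335, 0.18, -0.438, 1.0]]
[[-0.066, -0.0, 0.102, -0.212, 0.76, -0.136, 1.0],
[-0.066, -0.0, 0.102, -0.201, 0.765, -0.129, 1.0],
[-0.066, -0.0, 0.102, -0.19, 0.768, -0.122, 1.0],
[-0.066, -0.0, 0.102, -0.179, 0.772, -0.115, 1.0],
[-0.066, -0.0, 0.102, -0.168, 0.776, -0.108, 1.0],
[-0.066, -0.0, 0.102, -0.157, 0.779, -0.101, 1.0],
[-0.066, -0.0, 0.102, -0.146, 0.782, -0.094, 1.0],
[-0.066, -0.0, 0.102, -0.134, 0.785, -0.087, 1.0],
[-0.066, -0.0, 0.102, -0.123, 0.787, -0.079, 1.0],
[-0.066, -0.0, 0.102, -0.112, 0.79, -0.072, 1.0]]
```

```bash
python3 -m inch '[[-0.03,-0.01,0.05,-0.34,0.16,-0.44,1],[-0.03,-0.01,0.05,-0.34,0.17,-0.44,1],[-0.03,-0.01,0.05,-0.34,0.17,-0.44,1],[-0.03,-0.01,0.05,-0.34,0.18,-0.44,1],[-0.03,-0.01,0.05,-0.34,0.18,-0.44,1],[0,0,0,0,0,0,1],[0,0,0,0,0,0,1]]' && python3 -m inch '[[-0.07,0,0.1,-0.21,0.76,-0.14,1],[-0.07,0,0.1,-0.2,0.76,-0.13,1],[-0.07,0,0.1,-0.19,0.77,-0.12,1],[-0.07,0,0.1,-0.18,0.77,-0.11,1],[-0.07,0,0.1,-0.17,0.78,-0.11,1],[-0.07,0,0.1,-0.16,0.78,-0.1,1],[-0.07,0,0.1,-0.15,0.78,-0.09,1],[-0.07,0,0.1,-0.13,0.78,-0.09,1],[-0.07,0,0.1,-0.12,0.79,-0.08,1],[-0.07,0,0.1,-0.11,0.79,-0.07,1],[0,0,0,0,0,0,1],[0,0,0,0,0,0,1]]'
python3 - <<'E'
from h import *
import pickle
st=env.get_state(); pickle.dump(st,open("w8.pkl","wb"))
cv2.imwrite("pics/w8.png",env.read_camera("wrist")[:,:,::-1])
print(st['tcp_pos'],st['finger_gap'],st['wrist_force'],st['joint_pos'],st['qvel'].round(3))
print(qR(st['orientation']).round(3))
E
```

```text
clock: 10.0
tcp_pos: [0.4498, 0.2098, 0.3094]
orientation: [-0.039, 0.95, 0.128, 0.281]
wrist_force: [-0.1, 0.1, -0.6]
finger_gap: 0.0061
clock: 11.2
tcp_pos: [0.4296, -0.1907, 0.3086]
orientation: [-0.013, 0.958, 0.046, 0.283]
wrist_force: [0.4, 0.7, -0.9]
finger_gap: 0.0066
[ 0.4295998  -0.19067553  0.30863161] 0.006570544902975028 [ 0.36387466  0.65864197 -0.89223634] [-0.8963878  -0.25427437 -0.49113487  0.99260286  0.4719784   0.66119894] [ 0.038 -0.03  -0.018  0.012  0.004  0.001]
[[ 0.835  0.096  0.541]
 [ 0.081 -0.995  0.051]
 [ 0.544  0.001 -0.839]]
```

View pics/w8.png

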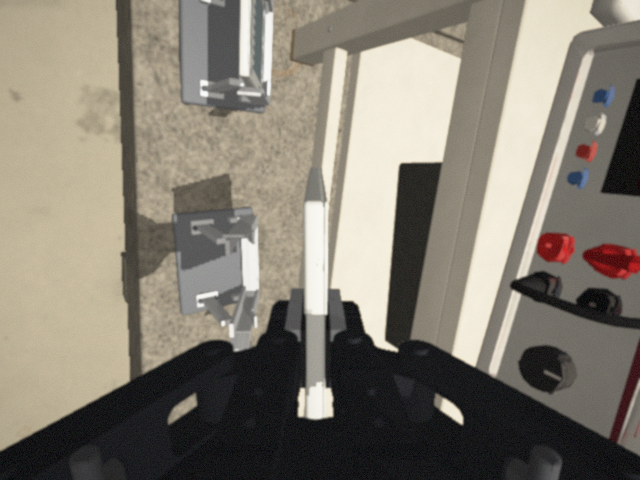

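Both stands are in view: the empty one at u 175–260, v 205–345 and the taken one at u 180–272, v 0–112. I'll enlarge both.

Run:
```python
import cv2
t=cv2.imread("pics/w8.png")
cv2.imwrite("pics/w8a.png",cv2.resize(t[195:355,160:280],(450,600),interpolation=cv2.INTER_CUBIC))
cv2.imwrite("pics/w8b.png",cv2.resize(t[0:120,170:290],(600,600),interpolation=cv2.INTER_CUBIC))
```

```text
(no output)
```

View pics/w8a.png

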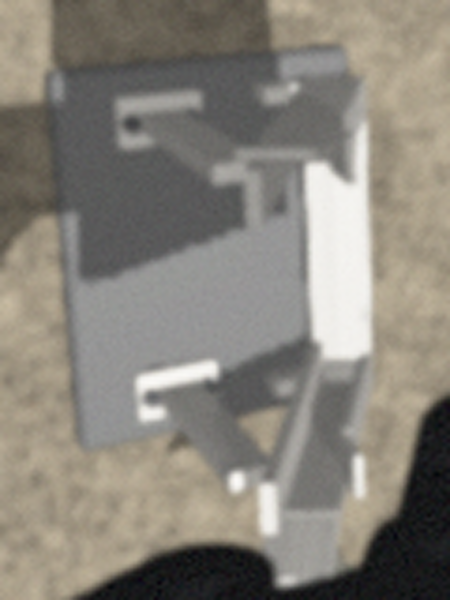

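View pics/w8b.png

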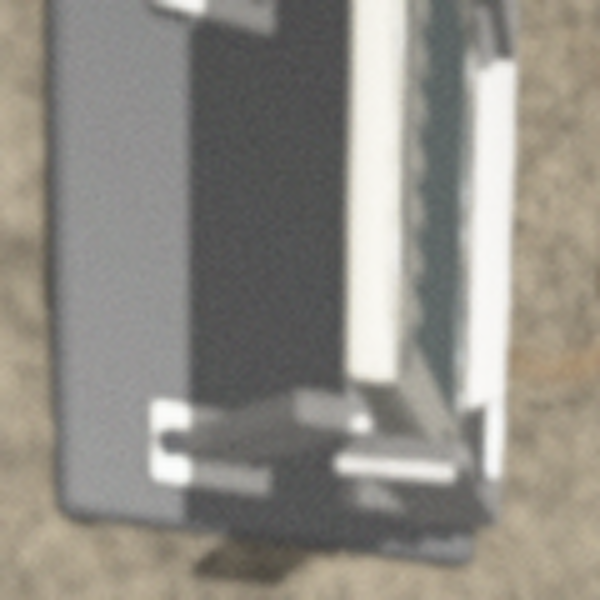

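To get the home position, I'll measure the racked cassette in its identical stand. A 90 mm move left puts it fully in view.

```bash
python3 -m inch '[[0,0,0,0,-0.6,0,1],[0,0,0,0,-0.6,0,1],[0,0,0,0,-0.6,0,1],[0,0,0,0,0,0,1],[0,0,0,0,0,0,1],[0,0,0,0,0,0,1]]'
python3 - <<'E'
from h import *
import pickle
st=env.get_state(); pickle.dump(st,open("w9.pkl","wb"))
im=env.read_camera("wrist")[:,:,::-1]
cv2.imwrite("pics/w9.png",im)
cv2.imwrite("pics/w9b.png",cv2.resize(im[90:270,160:300],(467,600),interpolation=cv2.INTER_CUBIC))
print(st['tcp_pos'],st['qvel'].round(3))
E
```

```text
clock: 11.85
tcp_pos: [0.4211, -0.0997, 0.3101]
orientation: [-0.012, 0.957, 0.048, 0.284]
wrist_force: [0.4, -1.4, -2.3]
finger_gap: 0.0068
[ 0.42112283 -0.09970783  0.31006461] [-0.021  0.012  0.007 -0.    -0.002  0.001]
```

View pics/w9.png

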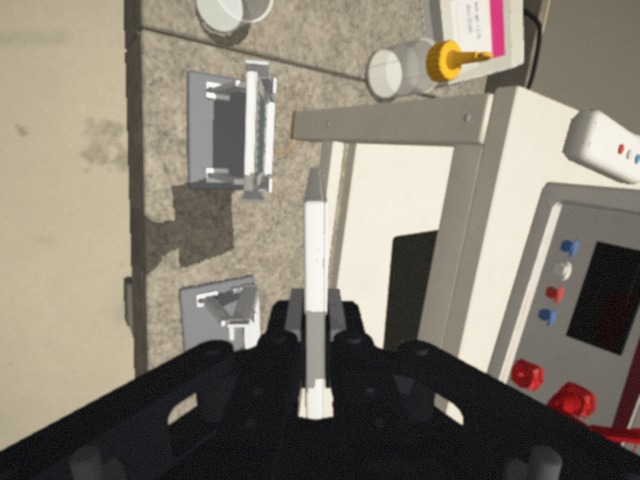

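View pics/w9b.png

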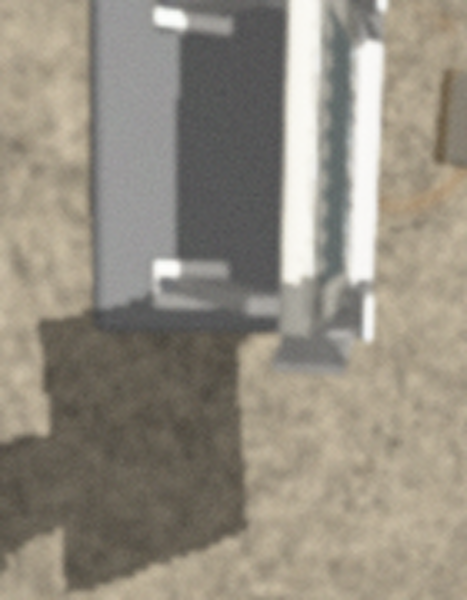

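Run:
```python
import cv2
im=cv2.imread("pics/w9.png")
cv2.imwrite("pics/w9c.png",cv2.resize(im[55:205,175:295],(480,600),interpolation=cv2.INTER_CUBIC))
```

```text
(no output)
```

View pics/w9c.png

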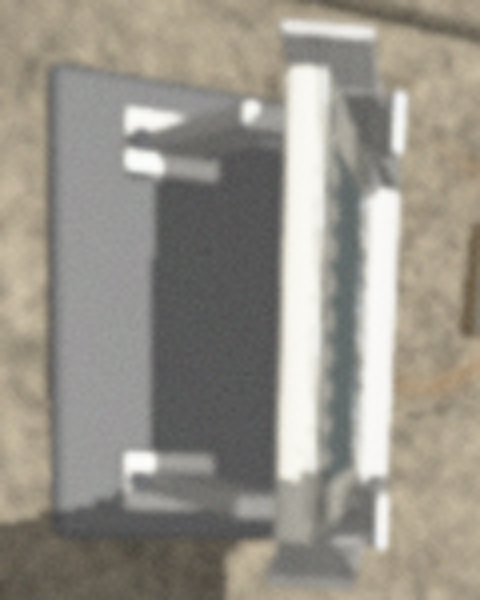

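```bash
cat > fitst.py <<'E'
from h import *
import pickle
st9=pickle.load(open("w9.pkl","rb")); C9=cam("wrist",st9)
st8=pickle.load(open("w8.pkl","rb")); C8=cam("wrist",st8)
S=np.array([175,55]); 
base=[((50,65),(-.051,.062,.008)),((57,535),(-.051,-.062,.008))]
head=[((287,66),.048,-1),((328,66),.048,1),((316,543),-.048,1),((275,543),-.048,-1)]
t=np.radians(60); X=np.array([np.cos(t),0,-np.sin(t)]);N=np.array([np.sin(t),0,np.cos(t)])
def f(p):
    x,y,a,hx,hz,hy=p; r=[]
    for px,l in base: r.append(proj(C9,stand_pts((x,y,a),l))[0]-(S+np.array(px)/4))
    for px,l,s in head:
        r.append(proj(C9,stand_pts((x,y,a),np.array([hx,hy+l,hz])+s*.004*N))[0]-(S+np.array(px)/4))
    return np.concatenate(r)
r=least_squares(f,[.495,-.025,.0,-.04,.125,0],loss='soft_l1'); print('taken',r.x.round(4)); print(r.fun.reshape(-1,2).round(2))
hx,hz=r.x[3:5]; print('foot local', np.array([hx,0,hz])+.13*X)
S8=np.array([160,195])
obs=[((48,72),(-.051,.062,.008)),((85,447),(-.051,-.062,.008)),((342,46),(.045,.062,.008))]
obs=[(C8,S8+np.array(p)/3.75,np.array(l)) for p,l in obs]
e,re=fit(obs,(.49,-.264,.09)); print('empty',e.round(4)); print(re.round(2))
E
python3 fitst.py
```

```text
taken [ 0.4998 -0.0242  0.0208 -0.0328  0.1299  0.0007]
[[ 0.11 -1.03]
 [ 0.02  1.49]
 [ 0.1  -0.45]
 [-0.14  0.4 ]
 [-0.45  0.31]
 [ 0.5  -0.26]]
foot local [0.03219756 0.         0.0173264 ]
empty [ 0.4951 -0.2608  0.0856]
[[-0.69 -0.34]
 [-0.46  1.84]
 [ 1.74 -1.33]]
```

The home foot point comes out at (32, 0, 17) mm in the stand frame, and the head at −33 mm. That is symmetric about the origin, which is a good sign. I'll refine the empty stand with several cameras, leaving base size free.

```bash
cat >> fitst.py <<'E'
CT=cam("top"); CS=cam("scene"); sx=130/798; sy=70/430
W8=[((48,72),(-1,1)),((85,447),(-1,-1)),((342,46),(1,1))]
TP=[((470,135),(1,1)),((517,292),(-1,-1+2)),((715,240),(-1,-1)),((660,88),(1,-1))]
def g(p):
    x,y,a,w,l,z=p; r=[]
    loc=lambda s:np.array([-.003+s[0]*l,s[1]*w,.008+z])
    for px,s in W8: r.append(proj(C8,stand_pts((x,y,a),loc(s)))[0]-(S8+np.array(px)/3.75))
    for px,s in TP: r.append((proj(CT,stand_pts((x,y,a),loc(s)))[0]-np.array([300+px[0]*sx,240+px[1]*sy])))
    return np.r_[np.concatenate(r),(z)/.001,(w-.062)/.001,(l-.048)/.001]
r=least_squares(g,[.495,-.261,.09,.062,.048,0]); print(r.x.round(4)); print(r.fun[:14].reshape(-1,2).round(2))
g2=lambda p:np.r_[g(p)[:6],g(p)[-3:]]
r=least_squares(g2,[.495,-.261,.09,.062,.048,0]); print(r.x.round(4)); print(r.fun[:6].reshape(-1,2).round(2))
E
python3 fitst.py
```

```text
taken [ 0.4998 -0.0242  0.0208 -0.0328  0.1299  0.0007]
[[ 0.11 -1.03]
 [ 0.02  1.49]
 [ 0.1  -0.45]
 [-0.14  0.4 ]
 [-0.45  0.31]
 [ 0.5  -0.26]]
foot local [0.03219756 0.         0.0173264 ]
empty [ 0.4951 -0.2608  0.0856]
[[-0.69 -0.34]
 [-0.46  1.84]
 [ 1.74 -1.33]]
[ 4.942e-01 -2.609e-01  8.080e-02  6.100e-02  4.690e-02 -2.000e-04]
[[-0.28  0.33]
 [-0.75  0.86]
 [ 0.37 -0.21]
 [-1.22  0.15]
 [-1.25 -0.56]
 [-0.87 -0.9 ]
 [ 0.09 -0.78]]
[ 4.946e-01 -2.606e-01  8.350e-02  6.100e-02  4.700e-02 -3.000e-04]
[[-0.11  0.05]
 [-0.3   0.65]
 [ 0.61 -0.67]]
```

Run:
```python
import cv2
im=cv2.imread("pics/w9.png")
cv2.imwrite("pics/w9d.png",cv2.resize(im[155:305,265:365],(400,600),interpolation=cv2.INTER_CUBIC))
```

```text
(no output)
```

View pics/w9d.png

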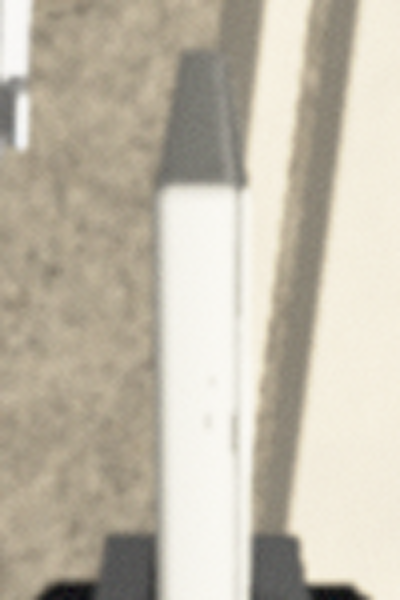

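```bash
cat > held.py <<'E'
from h import *
c=env.calibration("wrist"); H=np.linalg.inv(c['hand_eye']); K=np.array([[c['fx'],0,c['cx']],[0,c['fy'],c['cy']],[0,0,1]])
C=(K,H[:3,:3],H[:3,3])
obs=[((304.5,201),0,-1),((325,201),0,1),((310,167.5),.13,-1),((320.5,167.5),.13,1)]
def P(p,d,s):
    xo,yo,zo,th=p  # head mid in tool, plate axis pitch th about tool y
    X=np.array([np.sin(th),0,np.cos(th)]);N=np.array([np.cos(th),0,-np.sin(th)])
    return np.array([xo,yo-.048,zo])+d*X+s*.004*N
r=least_squares(lambda p:np.concatenate([proj(C,P(p,d,s))[0]-px for px,d,s in obs]),[0,0,-.026,0])
print(r.x.round(4),np.degrees(r.x[3])); print(r.fun.reshape(-1,2).round(2))
E
python3 held.py
```

```text
[ 0.0001 -0.     -0.0142  0.0038] 0.2186623932733687
[[-1.14 -0.45]
 [ 1.14 -0.46]
 [-0.56  0.89]
 [ 0.56  0.89]]
```

```bash
sed -i 's/xo,yo,zo,th=p/xo,yo,zo,th,hw=p/; s/s\*.004\*N/s*hw*N/; s/-.026,0\])/-.026,0,.0035])/' held.py; python3 held.py
```

```text
[ 0.0001 -0.0013 -0.0225  0.0037  0.0034] 0.21354669973040838
[[-0.08 -0.01]
 [ 0.08 -0.01]
 [ 0.16  0.03]
 [-0.16  0.02]]
```

The cassette sits in the hand with its head about 24 mm behind the TCP and 1.3 mm to the left. Now the pre-insert pose, with the foot 140 mm up the slope from the stop.

```bash
cat >> h.py <<'E'
E0=(.4945,-.2607,.083); TT=np.radians(60)
def tcp_for(up,nrm=0.0,lat=0.0,e=E0,reach=.1055):
    X=np.array([np.cos(TT),0,-np.sin(TT)]);N=np.array([np.sin(TT),0,np.cos(TT)])
    l=np.array([.0322,0,.0173])-(reach+up)*X+nrm*N+np.array([0,-.0013+lat,0])
    return stand_pts(e,l)[0]
E
python3 -c "
from h import *
p=tcp_for(.14,.003); print(p)
rows(p,toolR(.083,np.radians(30)),8,1)"
```

```text
[ 0.40695863 -0.26928716  0.23140924]
[[-0.004, -0.048, 0.014, -0.172, 0.416, 0.124, 1.0],
[-0.004, -0.048, 0.014, -0.171, 0.417, 0.126, 1.0],
[-0.004, -0.048, 0.014, -0.169, 0.417, 0.127, 1.0],
[-0.004, -0.048, 0.014, -0.167, 0.417, 0.128, 1.0],
[-0.004, -0.048, 0.014, -0.166, 0.418, 0.13, 1.0],
[-0.004, -0.048, 0.014, -0.164, 0.418, 0.131, 1.0],
[-0.004, -0.048, 0.014, -0.162, 0.418, 0.132, 1.0],
[-0.004, -0.048, 0.014, -0.161, 0.418, 0.134, 1.0]]
```

```bash
python3 -m inch '[[0,-0.05,0.01,-0.17,0.42,0.12,1],[0,-0.05,0.01,-0.17,0.42,0.13,1],[0,-0.05,0.01,-0.17,0.42,0.13,1],[0,-0.05,0.02,-0.17,0.42,0.13,1],[0,-0.05,0.02,-0.17,0.42,0.13,1],[0,-0.05,0.01,-0.16,0.42,0.13,1],[0,-0.05,0.01,-0.16,0.42,0.13,1],[0,-0.05,0.01,-0.16,0.42,0.13,1],[0,0,0,0,0,0,1],[0,0,0,0,0,0,1],[0,0,0,0,0,0,1]]'
python3 - <<'E'
from h import *
import pickle
st=env.get_state(); pickle.dump(st,open("w10.pkl","wb"))
im=env.read_camera("wrist")[:,:,::-1]
cv2.imwrite("pics/w10.png",im)
cv2.imwrite("pics/w10b.png",cv2.resize(im[150:310,200:360],(600,600),interpolation=cv2.INTER_CUBIC))
im=env.read_camera("scene")[:,:,::-1]
cv2.imwrite("pics/s10.png",cv2.resize(im[290:400,280:390],(600,600),interpolation=cv2.INTER_CUBIC))
im=env.read_camera("top")[:,:,::-1]
cv2.imwrite("pics/t10.png",cv2.resize(im[235:315,350:450],(750,600),interpolation=cv2.INTER_CUBIC))
M=qR(st['orientation'])
print(st['tcp_pos']-tcp_for(.14,.003),st['joint_pos'],st['wrist_force'],np.degrees(np.arcsin(-M[2,2])),np.arctan2(M[1,0],M[0,0]))
E
```

```text
clock: 13.0
tcp_pos: [0.4069, -0.2699, 0.2314]
orientation: [-0.013, 0.965, 0.041, 0.257]
wrist_force: [-0.6, -0.0, -1.6]
finger_gap: 0.0062
[-6.31223519e-05 -6.02162564e-04  8.77998935e-06] [-1.0427416  -0.10290747 -0.53408311  0.90189467  0.46824671  0.50037556] [-6.27864915e-01 -1.56477298e-03 -1.61306994e+00] 60.14226080678818 0.08345726007510265
```

View pics/w10.png

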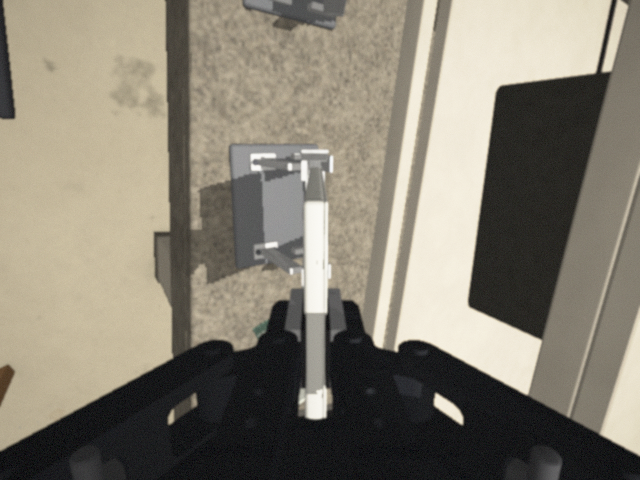

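View pics/s10.png

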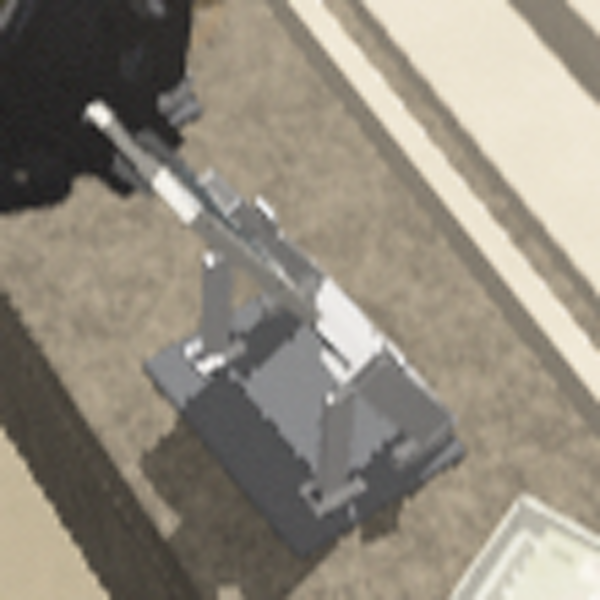

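View pics/t10.png

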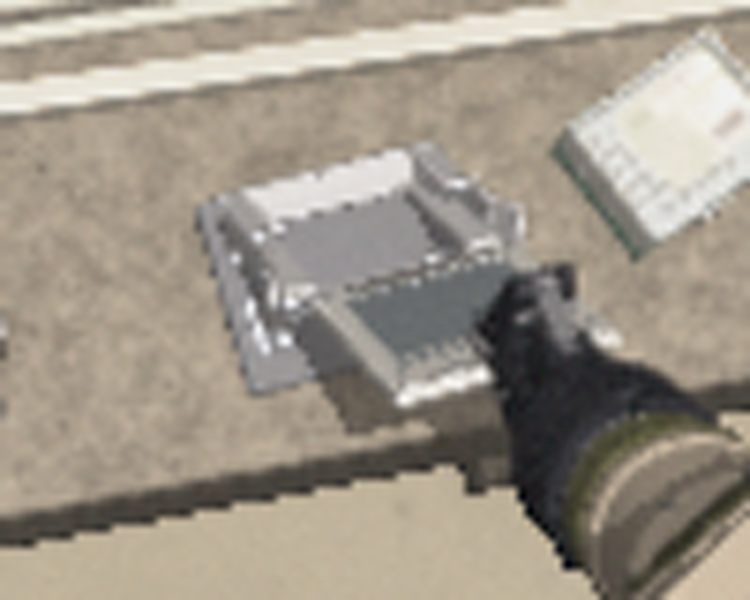

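The plate is aligned with the rails in all the views. I'll check the rail and plate relation up close.

View pics/w10b.png

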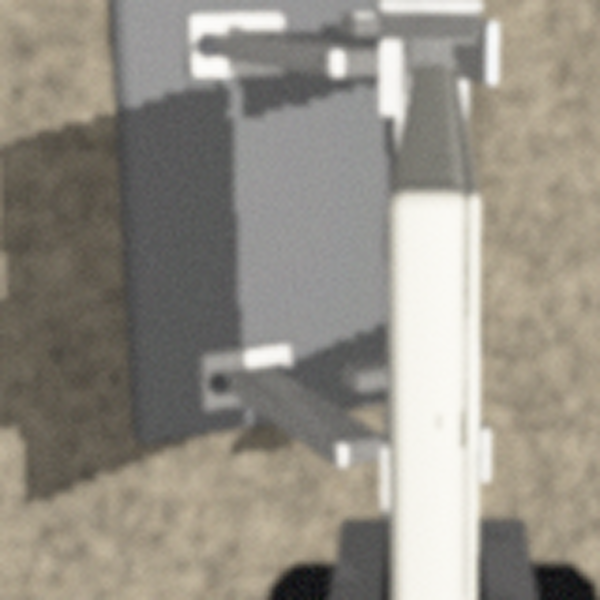

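The plate axis is within about 0.3 mm of the rail centre laterally and about 2.6 mm above the floor strips. I'll lower 1.5 mm and slide in gently.

```bash
python3 -m inch '[[0,0,0,-0.03,0,0,1],[0,0,0,0,0,0.2,1],[0,0,0,0,0,0.2,1],[0,0,0,0,0,0.2,1],[0,0,0,0,0,0.2,1],[0,0,0,0,0,0.2,1],[0,0,0,0,0,0.2,1],[0,0,0,0,0,0,1],[0,0,0,0,0,0,1]]'
python3 - <<'E'
from h import *
st=env.get_state()
im=env.read_camera("wrist")[:,:,::-1]
cv2.imwrite("pics/w11b.png",cv2.resize(im[130:310,200:360],(533,600),interpolation=cv2.INTER_CUBIC))
print(st['wrist_force'],st['ft_torque'],(qR(st['orientation']).T@(st['tcp_pos']-tcp_for(0,0))).round(4))
E
```

```text
clock: 14.05
tcp_pos: [0.4355, -0.2673, 0.1783]
orientation: [-0.013, 0.965, 0.041, 0.257]
wrist_force: [0.5, -0.2, -1.6]
finger_gap: 0.0066
[ 0.46016815 -0.18696603 -1.64779329] [-0.05093429  0.60001763 -0.03089073] [ 0.001   0.     -0.0797]
```

View pics/w11b.png

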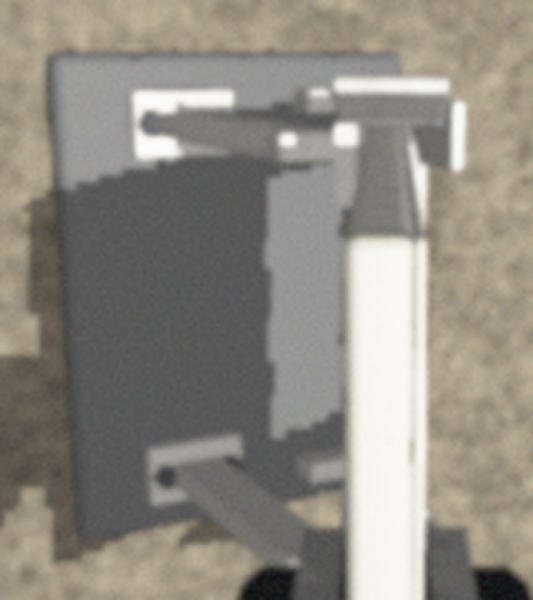

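The foot is between the webs and over the floor strips, with no contact force. I'll continue under the lips.

```bash
python3 -m inch '[[0,0,0,0,0,0.1,1],[0,0,0,0,0,0.1,1],[0,0,0,0,0,0.1,1],[0,0,0,0,0,0.1,1],[0,0,0,0,0,0.1,1],[0,0,0,0,0,0,1]]'; python3 -m inch '[[0,0,0,0,0,0.1,1],[0,0,0,0,0,0.1,1],[0,0,0,0,0,0.1,1],[0,0,0,0,0,0.1,1],[0,0,0,0,0,0.1,1],[0,0,0,0,0,0,1]]'
python3 - <<'E'
from h import *
st=env.get_state()
im=env.read_camera("wrist")[:,:,::-1]
cv2.imwrite("pics/w12.png",im)
im=env.read_camera("scene")[:,:,::-1]
cv2.imwrite("pics/s12.png",cv2.resize(im[290:400,280:390],(600,600),interpolation=cv2.INTER_CUBIC))
print(st['wrist_force'],st['ft_torque'],(qR(st['orientation']).T@(st['tcp_pos']-tcp_for(0,0))).round(4))
E
```

```text
clock: 14.7
tcp_pos: [0.4478, -0.2661, 0.1561]
orientation: [-0.013, 0.965, 0.041, 0.257]
wrist_force: [0.5, 0.1, -2.0]
finger_gap: 0.0067
clock: 15.3
tcp_pos: [0.4603, -0.2651, 0.1345]
orientation: [-0.013, 0.965, 0.041, 0.257]
wrist_force: [-0.2, 0.0, -1.6]
finger_gap: 0.0063
[-0.15356379  0.00759483 -1.63677326] [-0.18304769  0.63262216 -0.10068487] [ 0.0008  0.0001 -0.0293]
```

View pics/w12.png

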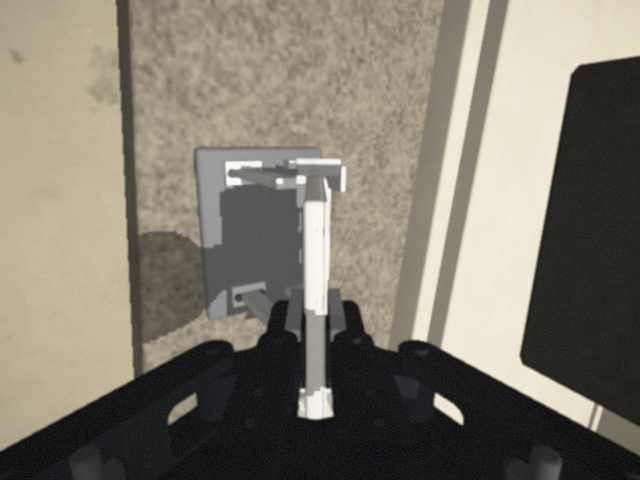

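View pics/s12.png

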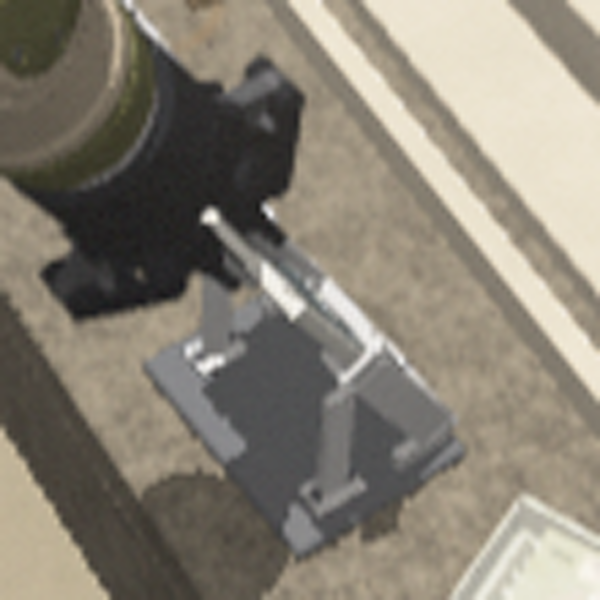

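The foot is in the channel at both rails with no load. I'll go on slowly towards the stop.

```bash
python3 -m inch '[[0,0,0,0,0,0.06,1],[0,0,0,0,0,0.06,1],[0,0,0,0,0,0.06,1],[0,0,0,0,0,0.06,1],[0,0,0,0,0,0.06,1],[0,0,0,0,0,0.06,1],[0,0,0,0,0,0.06,1],[0,0,0,0,0,0.06,1],[0,0,0,0,0,0,1]]' 40; python3 -m inch '[[0,0,0,0,0,0.03,1],[0,0,0,0,0,0.03,1],[0,0,0,0,0,0,1]]'; python3 -c "
from h import *
st=env.get_state();print(st['wrist_force'],st['ft_torque'],(qR(st['orientation']).T@(st['tcp_pos']-tcp_for(0,0))).round(4))"
```

```text
clock: 16.3
tcp_pos: [0.4722, -0.2641, 0.114]
orientation: [-0.013, 0.965, 0.041, 0.257]
wrist_force: [-0.5, -0.4, -1.6]
finger_gap: 0.0065
clock: 16.6
tcp_pos: [0.4737, -0.264, 0.1117]
orientation: [-0.013, 0.965, 0.041, 0.257]
wrist_force: [-0.1, -0.5, -1.5]
finger_gap: 0.0063
[-0.11792226 -0.46814741 -1.50147525] [-0.2687901   0.52929774 -0.10832256] [ 0.0011  0.0003 -0.0029]
```

About 3 mm are left by estimate. I'll let go so it slides home by its own weight.

```bash
python3 -m inch '[[0,0,0,0,0,0,0.8],[0,0,0,0,0,0,0.7],[0,0,0,0,0,0,0.6],[0,0,0,0,0,0,0.5],[0,0,0,0,0,0,0.5],[0,0,0,0,0,0,0.5],[0,0,0,0,0,0,0.5]]'
python3 - <<'E'
from h import *
st=env.get_state(); print(st['wrist_force'],st['finger_gap'])
im=env.read_camera("wrist")[:,:,::-1]
cv2.imwrite("pics/w13.png",im)
E
```

```text
clock: 17.3
tcp_pos: [0.4736, -0.264, 0.1118]
orientation: [-0.013, 0.965, 0.041, 0.257]
wrist_force: [0.6, 0.3, -0.4]
finger_gap: 0.0424
[ 0.64737639  0.28110601 -0.3966716 ] 0.04238531781060046
```

View pics/w13.png

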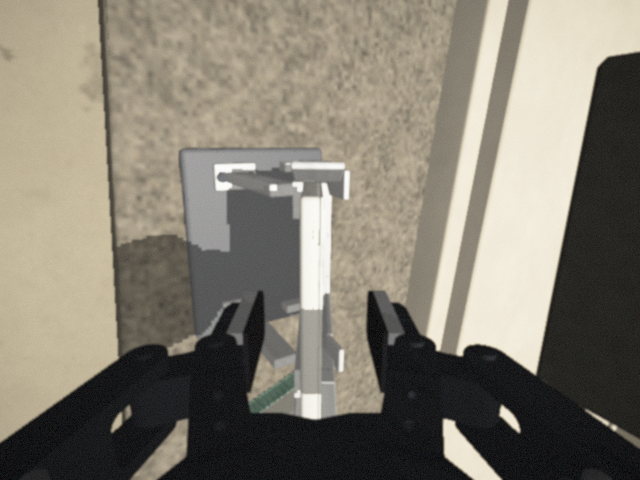

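Released. Next I retreat along the slope 80 mm and look.

```bash
python3 -m inch '[[0,0,0,0,0,-0.1,0.5],[0,0,0,0,0,-0.2,0.5],[0,0,0,0,0,-0.3,0.5],[0,0,0,0,0,-0.3,0.5],[0,0,0,0,0,-0.3,0.5],[0,0,0,0,0,-0.4,0.5],[0,0,0,0,0,0,1],[0,0,0,0,0,0,1],[0,0,0,0,0,0,1],[0,0,0,0,0,0,1],[0,0,0,0,0,0,1]]'
python3 - <<'E'
from h import *
import pickle
st=env.get_state(); print(st['tcp_pos'],st['finger_gap']); pickle.dump(st,open("w14.pkl","wb"))
im=env.read_camera("wrist")[:,:,::-1]
cv2.imwrite("pics/w14.png",im)
cv2.imwrite("pics/w14b.png",cv2.resize(im[140:310,200:360],(565,600),interpolation=cv2.INTER_CUBIC))
im=env.read_camera("scene")[:,:,::-1]
cv2.imwrite("pics/s14.png",cv2.resize(im[240:400,250:390],(525,600),interpolation=cv2.INTER_CUBIC))
print((qR(st['orientation']).T@(tcp_for(0,reach=.13)-st['tcp_pos'])).round(4))
E
```

```text
clock: 18.45
tcp_pos: [0.4339, -0.2672, 0.1804]
orientation: [-0.013, 0.965, 0.041, 0.257]
wrist_force: [-0.3, 0.2, -0.1]
finger_gap: -0.0002
[ 0.43385887 -0.26715696  0.18040901] -0.00019526408065232825
[-0.0007  0.0002  0.0578]
```

View pics/w14b.png

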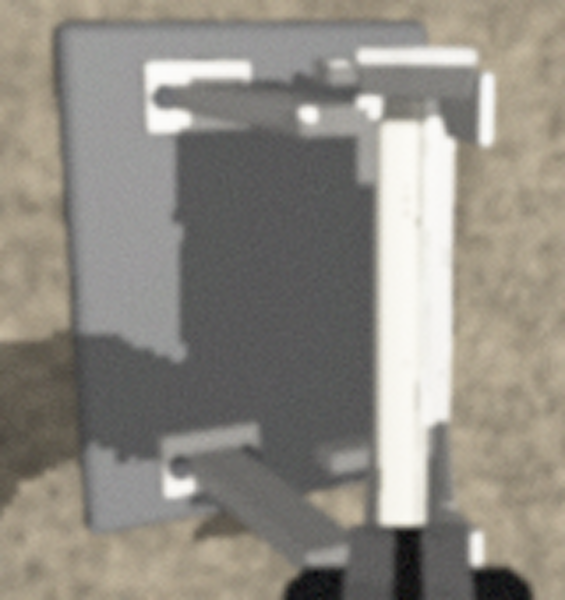

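View pics/s14.png

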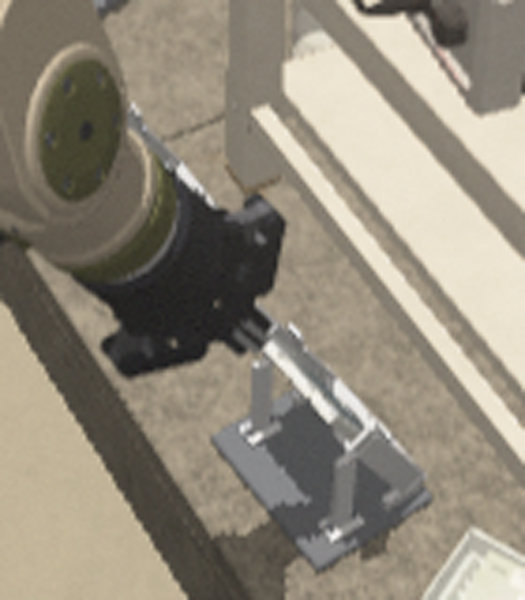

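It's seated on the floor strips. As a check, I'll push gently down the slope on the head end with the closed fingertips. Contact is expected about 58 mm ahead if it's home.

```bash
python3 -m inch '[[0,0,0,0,0,0.3,1],[0,0,0,0,0,0.3,1],[0,0,0,0,0,0.3,1],[0,0,0,0,0,0.1,1],[0,0,0,0,0,0,1],[0,0,0,0,0,0,1]]' && python3 -m inch '[[0,0,0,0,0,0.04,1],[0,0,0,0,0,0.04,1],[0,0,0,0,0,0,1]]'; python3 -m inch '[[0,0,0,0,0,0.04,1],[0,0,0,0,0,0,1]]';  python3 -m inch '[[0,0,0,0,0,0.04,1],[0,0,0,0,0,0,1]]'; python3 -c "
from h import *
st=env.get_state();print((qR(st['orientation']).T@(tcp_for(0,reach=.13)-st['tcp_pos'])).round(4))"
```

```text
clock: 19.15
tcp_pos: [0.4587, -0.2655, 0.1381]
orientation: [-0.013, 0.965, 0.041, 0.257]
wrist_force: [0.3, -0.6, 0.1]
finger_gap: 0.0001
clock: 19.45
tcp_pos: [0.4607, -0.2653, 0.1345]
orientation: [-0.012, 0.965, 0.041, 0.257]
wrist_force: [0.1, 0.3, 0.9]
finger_gap: -0.0001
clock: 19.65
tcp_pos: [0.4617, -0.2651, 0.1325]
orientation: [-0.013, 0.965, 0.041, 0.257]
wrist_force: [-0.6, 0.5, 0.4]
finger_gap: 0.0002
clock: 19.85
tcp_pos: [0.4632, -0.2653, 0.1325]
orientation: [-0.012, 0.965, 0.041, 0.258]
wrist_force: [-7.0, 3.6, 12.7]
finger_gap: -0.0
[-0.0024 -0.0007  0.0016]
```

Firm contact about 2 mm before the estimated spot, with 14 N back along the slope. One more small push will tell a jam from the stop.

```bash
python3 -m inch '[[0,0,0,0,0,0.02,1],[0,0,0,0,0,0,1]]'; python3 -m inch '[[0,0,0,0,0,0.02,1],[0,0,0,0,0,0,1]]'; python3 -c "
from h import *
st=env.get_state();print((qR(st['orientation']).T@(tcp_for(0,reach=.13)-st['tcp_pos'])).round(4),qR(st['orientation']).T@st['wrist_force'])"
```

```text
clock: 20.05
tcp_pos: [0.464, -0.2654, 0.1329]
orientation: [-0.012, 0.965, 0.041, 0.259]
wrist_force: [-13.2, 5.2, 21.2]
finger_gap: -0.0
clock: 20.25
tcp_pos: [0.4649, -0.2656, 0.1333]
orientation: [-0.011, 0.965, 0.042, 0.26]
wrist_force: [-19.6, 7.2, 31.3]
finger_gap: 0.0001
[-0.0042 -0.0011  0.0015] [ -0.65877822  -8.9169468  -36.57735468]
```

It's rigid: 37 N and no give. I'll back off and verify visually against the racked one.

```bash
python3 -m inch '[[0,0,0,0,0,-0.1,1],[0,0,0,0,0,-0.4,1],[0,0,0,0,0,-0.9,1],[0,0,0,0,0,-0.9,1],[0,0,0,0,0,-0.9,1],[0,0,0,0,-0.6,0,1],[0,0,0,0,-0.8,0,1],[0,0,0,0,-0.8,0,1],[0,0,0,0,0,0,1],[0,0,0,0,0,0,1],[0,0,0,0,0,0,1]]'
python3 - <<'E'
from h import *
import pickle
st=env.get_state(); print(st['tcp_pos'],st['qvel'].round(3)); pickle.dump(st,open("w15.pkl","wb"))
im=env.read_camera("wrist")[:,:,::-1]
cv2.imwrite("pics/w15.png",im)
im=env.read_camera("scene")[:,:,::-1]; cv2.imwrite("pics/s15f.png",im)
cv2.imwrite("pics/s15.png",cv2.resize(im[250:400,250:390],(560,600),interpolation=cv2.INTER_CUBIC))
im=env.read_camera("top")[:,:,::-1]
cv2.imwrite("pics/t15.png",im);cv2.imwrite("pics/t15b.png",cv2.resize(im[240:310,300:430],(798,430),interpolation=cv2.INTER_CUBIC))
E
```

```text
clock: 21.35
tcp_pos: [0.3753, -0.1633, 0.2685]
orientation: [-0.012, 0.965, 0.041, 0.257]
wrist_force: [-0.7, 0.4, 0.3]
finger_gap: 0.0001
[ 0.37525247 -0.1632837   0.26853315] [-0.011  0.017  0.006  0.002 -0.     0.002]
```

View pics/w15.png

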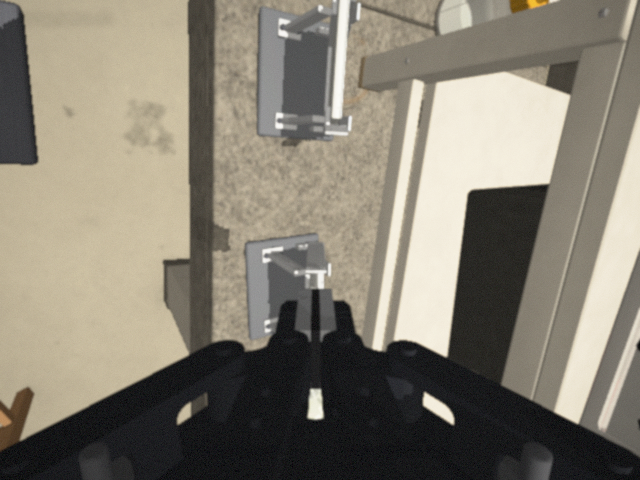

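View pics/s15.png

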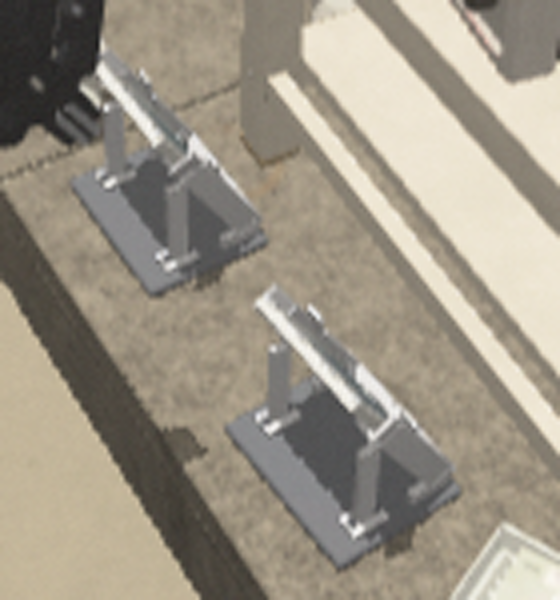

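View pics/t15b.png

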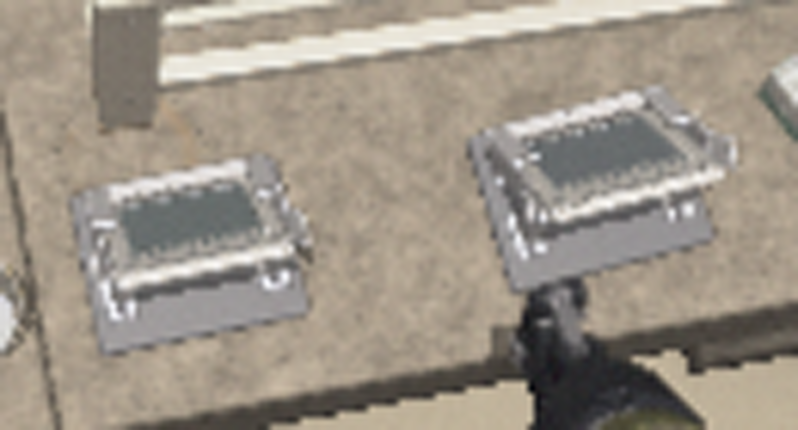

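It looks the same as the racked one. For a numeric check I'll repeat the view used for the taken stand, over this one.

```bash
python3 -c "
from h import *
rows([.416,-.336,.31],toolR(.09,np.radians(32.8)),5,1)"
```

```text
[[-0.001, 0.074, -0.009, 0.175, 0.701, -0.096, 1.0],
[-0.001, 0.074, -0.009, 0.175, 0.701, -0.094, 1.0],
[-0.001, 0.074, -0.009, 0.175, 0.701, -0.092, 1.0],
[-0.001, 0.074, -0.009, 0.175, 0.701, -0.09, 1.0],
[-0.001, 0.074, -0.009, 0.176, 0.702, -0.088, 1.0]]
```

```bash
python3 -m inch '[[0,0.07,-0.01,0.18,0.7,-0.1,1],[0,0.07,-0.01,0.18,0.7,-0.09,1],[0,0.07,-0.01,0.18,0.7,-0.09,1],[0,0.07,-0.01,0.18,0.7,-0.09,1],[0,0.07,-0.01,0.18,0.7,-0.09,1],[0,0,0,0,0,0,1],[0,0,0,0,0,0,1],[0,0,0,0,0,0,1],[0,0,0,0,0,0,1]]'
python3 - <<'E'
from h import *
import pickle
st=env.get_state(); print(st['tcp_pos'],st['qvel'].round(3)); pickle.dump(st,open("w16.pkl","wb"))
im=env.read_camera("wrist")[:,:,::-1]
cv2.imwrite("pics/w16.png",im)
E
```

```text
clock: 22.4
tcp_pos: [0.4168, -0.3336, 0.3105]
orientation: [-0.013, 0.959, 0.044, 0.281]
wrist_force: [-1.5, -0.7, -0.7]
finger_gap: -0.0
[ 0.41676557 -0.33356078  0.31050376] [ 0.003 -0.007  0.003 -0.003  0.001  0.001]
```

View pics/w16.png

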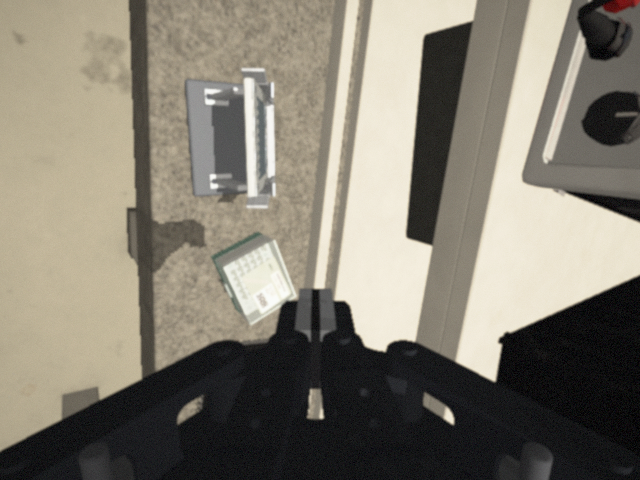

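Run:
```python
import cv2
im=cv2.imread("pics/w16.png")
cv2.imwrite("pics/w16c.png",cv2.resize(im[62:212,175:295],(480,600),interpolation=cv2.INTER_CUBIC))
```

```text
(no output)
```

View pics/w16c.png

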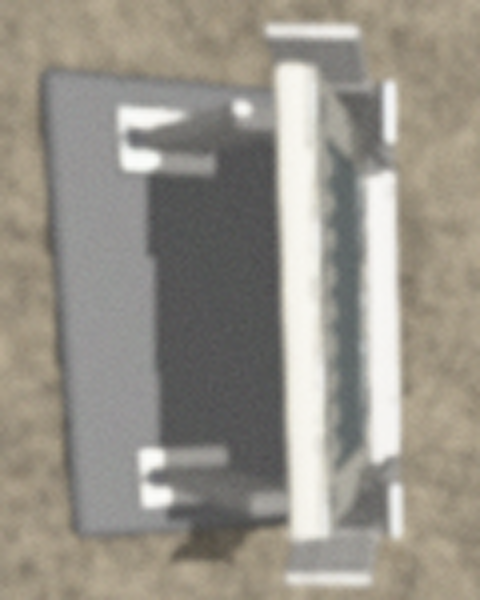

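Run:
```python
from h import *
import pickle
def run(pk,S,base,head,x0):
    C=cam("wrist",pickle.load(open(pk,"rb"))); S=np.array(S)
    N=np.array([np.sin(TT),0,np.cos(TT)])
    def f(p):
        x,y,a,hx,hz,hy,w=p; r=[]
        for px,s in base: r.append(proj(C,stand_pts((x,y,a),(-.051,s*w,.008)))[0]-(S+np.array(px)/4))
        for px,l,s in head: r.append(proj(C,stand_pts((x,y,a),np.array([hx,hy+l,hz])+s*.0037*N))[0]-(S+np.array(px)/4))
        return np.concatenate(r)
    r=least_squares(f,x0); print(r.x.round(4),np.abs(r.fun).max().round(2))
run("w9.pkl",(175,55),[((50,65),1),((57,535),-1)],[((287,66),.048,-1),((328,66),.048,1),((316,543),-.048,1),((275,543),-.048,-1)],[.5,-.024,.02,-.033,.13,0,.062])
run("w16.pkl",(175,62),[((43,72),1),((78,533),-1)],[((275,63),.048,-1),((317,64),.048,1),((329,538),-.048,1),((290,538),-.048,-1)],[.495,-.26,.083,-.033,.13,0,.062])
```

```text
[ 4.998e-01 -2.380e-02  2.120e-02 -3.280e-02  1.300e-01  4.000e-04
  6.070e-02] 0.87
[ 0.4955 -0.2618  0.0735 -0.0332  0.1306  0.0017  0.0602] 0.73
```

The head sits at (−33.2, 130.6) mm in its stand, against (−32.8, 130.0) for the racked one: agreement within 1 mm. Now to see whether anything else moved.

Run:
```python
import cv2,numpy as np
from workcell import env
a=cv2.imread("pics/top0.png"); b=env.read_camera("top")[:,:,::-1]
d=cv2.absdiff(a,b).max(2)
cv2.imwrite("pics/diff.png",np.hstack([b[170:380,130:480],cv2.cvtColor(d,cv2.COLOR_GRAY2BGR)[170:380,130:480]]))
s=env.get_state(); print(s['clock'],s['wrist_force'])
```

```text
22.5 [0.51860225 0.38369949 0.08399659]
```

View pics/diff.png

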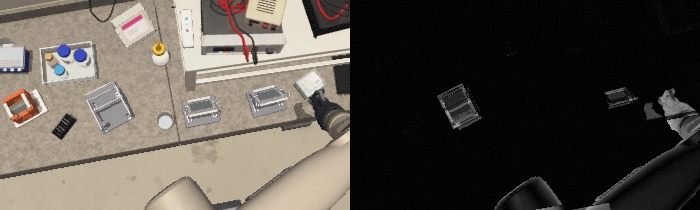

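Only the tip rest (cassette gone), the newly filled stand and the arm changed. The robot isn't touching anything, so I'm handing in.

```bash
python3 -c "
from workcell import env
print(env.hand_in())"
```

```text
the job is handed in; nothing more can be done
None
```

The cassette is in the empty right-hand stand, fully home against the stop and facing the same way as the other one. I handed in at about 22.5 s of the 64 s allowed.

**What I did:** I pressed down the overhanging foot until the cassette dropped into the trough and leaned there by itself, measured at 57°. I lifted off, gripped it by the raised well end and carried it past the bench on the robot's side. I slid it foot first down the rails without any contact force and released it about 3 mm short so it slid the rest by its own weight. A push of about 37 N on its head end did not move it, and then I backed away.

**Last checks:**
- **Home position:** the head end is at (−33.2, 130.6) mm in its stand's frame, against (−32.8, 130.0) mm for the racked cassette. That agrees within 1 mm and the gel window faces the same way.
- **Bystanders:** comparing the top camera before and after, only the tip rest, the filled stand and the arm changed.
- **Robot:** it touches nothing; the wrist force reads under 1 N.

**Small disagreements:**
- In the push test, contact came about 2 mm earlier than my first estimate of the home position.
- The last fit put the cassette about 1.7 mm off centre sideways, within the 2 mm play of the rails.

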